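Clamp the cleaned filter plates in the rail holders

TASK

The cleaned filter plates in the white drying rack have to go back on the optical rail: stand each one upright, fully home, in the slot of a holder of its own (any holder will do). Then take the flat screwdriver out of its wooden block, turn the slotted cam screw of every holder that has a plate clockwise to its stop so that the jaw grips the plate, and put the screwdriver back in its block. Turn the screws with the screwdriver only, never with the fingers, and leave the oil bottle and the objective canister standing where they are.

Things in the scene. Friction and masses are not known exactly. Their poses are not given: they have to be found in the camera images.
- rail: Optical rail, black, 250 mm long, 9 mm high, fixed, with three aluminium plate holders 66 mm apart. Origin: on the bench under the middle holder's slot; y along the rail, z up. Holder: 84 (x) x 62 (y) mm; fixed jaw on the slot's -y side, movable jaw on its +y side, both 44 mm high above the bench; cam screw at y = +29.5 mm from the slot's middle.
- slot_0 (a point): Middle of the slot floor of holder 0 (0 at the rail's -y end), 14 mm above the bench; axes as the rail. Slot 67 mm long (x), 12.4 mm wide (y) when open, 30 mm deep, upper edges chamfered 3 mm. A plate gripped by the jaw stands about 1.2 mm to -y of this point.
- screw_0 (a point): Middle of the top face of the cam screw head of holder 0, 36 mm above the bench, turning with the screw: head 24 mm across, screwdriver slot along this point's x axis, right across the head, 4.5 mm wide at its foot (6 mm at the chamfered top), 5.5 mm deep. Axis vertical.
- clamp_0 (a joint): Angle of the cam screw of holder 0 in rad: 0 fully open, grows clockwise seen from above, hard stop at 1.3; starts between 0 and 0.25. Friction about 0.07 N m, stays where it is left. The jaw closes 2.1 mm per rad: it meets a plate at about 1.14 and grips it, with rising effort, from there to the stop. A slot closed beforehand takes no plate.
- slot_1 (a point): Middle of the slot floor of holder 1 (0 at the rail's -y end), 14 mm above the bench; axes as the rail. Slot 67 mm long (x), 12.4 mm wide (y) when open, 30 mm deep, upper edges chamfered 3 mm. A plate gripped by the jaw stands about 1.2 mm to -y of this point.
- screw_1 (a point): Middle of the top face of the cam screw head of holder 1, 36 mm above the bench, turning with the screw: head 24 mm across, screwdriver slot along this point's x axis, right across the head, 4.5 mm wide at its foot (6 mm at the chamfered top), 5.5 mm deep. Axis vertical.
- clamp_1 (a joint): Angle of the cam screw of holder 1 in rad: 0 fully open, grows clockwise seen from above, hard stop at 1.3; starts between 0 and 0.25. Friction about 0.07 N m, stays where it is left. The jaw closes 2.1 mm per rad: it meets a plate at about 1.14 and grips it, with rising effort, from there to the stop. A slot closed beforehand takes no plate.
- slot_2 (a point): Middle of the slot floor of holder 2 (0 at the rail's -y end), 14 mm above the bench; axes as the rail. Slot 67 mm long (x), 12.4 mm wide (y) when open, 30 mm deep, upper edges chamfered 3 mm. A plate gripped by the jaw stands about 1.2 mm to -y of this point.
- screw_2 (a point): Middle of the top face of the cam screw head of holder 2, 36 mm above the bench, turning with the screw: head 24 mm across, screwdriver slot along this point's x axis, right across the head, 4.5 mm wide at its foot (6 mm at the chamfered top), 5.5 mm deep. Axis vertical.
- clamp_2 (a joint): Angle of the cam screw of holder 2 in rad: 0 fully open, grows clockwise seen from above, hard stop at 1.3; starts between 0 and 0.25. Friction about 0.07 N m, stays where it is left. The jaw closes 2.1 mm per rad: it meets a plate at about 1.14 and grips it, with rising effort, from there to the stop. A slot closed beforehand takes no plate.
- rack: White plastic drying rack standing loose on the bench, 0.9 kg: tray 82 (x) x 196 (y) x 13 mm high, floor 4 mm thick, with four pairs of rows of 7 mm pegs up to 47 mm high that make four grooves 11 mm wide, at y = -72, -24, +24 and +72 mm. Origin: centre of its underside. Two or three of the grooves hold a plate at the start.
- plate_0: Framed glass filter plate, aluminium frame 64 mm wide (x), 10 mm thick (y), 100 mm high (z), 0.14 kg, solid top bar 22 mm high to take hold of; stands upright in the rack. Origin: middle of the lower edge, z up; either face may look either way. May be absent.
- plate_1: Framed glass filter plate, aluminium frame 64 mm wide (x), 10 mm thick (y), 100 mm high (z), 0.14 kg, solid top bar 22 mm high to take hold of; stands upright in the rack. Origin: middle of the lower edge, z up; either face may look either way. May be absent.
- plate_2: Framed glass filter plate, aluminium frame 64 mm wide (x), 10 mm thick (y), 100 mm high (z), 0.14 kg, solid top bar 22 mm high to take hold of; stands upright in the rack. Origin: middle of the lower edge, z up; either face may look either way. May be absent.
- plate_3: Framed glass filter plate, aluminium frame 64 mm wide (x), 10 mm thick (y), 100 mm high (z), 0.14 kg, solid top bar 22 mm high to take hold of; stands upright in the rack. Origin: middle of the lower edge, z up; either face may look either way. May be absent.
- block: Wooden screwdriver block standing loose on the bench, 70 x 80 x 90 mm, 0.9 kg, one upright bore through its middle. Origin: centre of its underside.
- bore (a point): Mouth of the bore in the middle of the block's top face, 90 mm above the bench; bore 17.5 mm wide with a 2 mm chamfer, axis vertical.
- driver: Flat screwdriver, 163 mm long, about 0.09 kg, standing blade down in the block. Origin: at the blade tip; z runs up the shaft to the handle, x along the blade's width. Blade 12 mm wide, 2.2 mm thick at the tip; shaft 7.6 mm thick; black round handle 27 mm across from 85 mm (flat shoulder that rests on the block) to 162 mm above the tip. Centre of mass about 115 mm above the tip.
- oil: Small brown bottle of immersion oil, 27 mm across, 61 mm high, a bystander.
- case: Objective canister with a black lid, 42 mm across, 79 mm high, a bystander. It stands beside the grey divider panel, which is fixed, 18 mm thick and 0.6 m high and runs from x = 0.38, y = 0.21 (near edge) to x = 0.97, y = 0.08; an arm on its left side has to draw in to pass the near edge.
Not all that is in view belongs to the job. Leave any green or yellow look-alike of the plate_3 alone.

How it is judged:
On the way, in this order (a step that is already met when the one before it is completed fails the run):
1. every plate stands fully home in the slot of a holder (((horizontal distance between plate_0 and slot_0 below 0.006 m and z of plate_0 in the frame of slot_0 below 0.004 m and angle between plate_0's own z axis and vertical below 0.15 rad) or (horizontal distance between plate_0 and slot_1 below 0.006 m and z of plate_0 in the frame of slot_1 below 0.004 m and angle between plate_0's own z axis and vertical below 0.15 rad) or (horizontal distance between plate_0 and slot_2 below 0.006 m and z of plate_0 in the frame of slot_2 below 0.004 m and angle between plate_0's own z axis and vertical below 0.15 rad)) and ((horizontal distance between plate_1 and slot_0 below 0.006 m and z of plate_1 in the frame of slot_0 below 0.004 m and angle between plate_1's own z axis and vertical below 0.15 rad) or (horizontal distance between plate_1 and slot_1 below 0.006 m and z of plate_1 in the frame of slot_1 below 0.004 m and angle between plate_1's own z axis and vertical below 0.15 rad) or (horizontal distance between plate_1 and slot_2 below 0.006 m and z of plate_1 in the frame of slot_2 below 0.004 m and angle between plate_1's own z axis and vertical below 0.15 rad)) and ((horizontal distance between plate_2 and slot_0 below 0.006 m and z of plate_2 in the frame of slot_0 below 0.004 m and angle between plate_2's own z axis and vertical below 0.15 rad) or (horizontal distance between plate_2 and slot_1 below 0.006 m and z of plate_2 in the frame of slot_1 below 0.004 m and angle between plate_2's own z axis and vertical below 0.15 rad) or (horizontal distance between plate_2 and slot_2 below 0.006 m and z of plate_2 in the frame of slot_2 below 0.004 m and angle between plate_2's own z axis and vertical below 0.15 rad)) and ((horizontal distance between plate_3 and slot_0 below 0.006 m and z of plate_3 in the frame of slot_0 below 0.004 m and angle between plate_3's own z axis and vertical below 0.15 rad) or (horizontal distance between plate_3 and slot_1 below 0.006 m and z of plate_3 in the frame of slot_1 below 0.004 m and angle between plate_3's own z axis and vertical below 0.15 rad) or (horizontal distance between plate_3 and slot_2 below 0.006 m and z of plate_3 in the frame of slot_2 below 0.004 m and angle between plate_3's own z axis and vertical below 0.15 rad))), for 0.2 s.
2. the cam screw of every holder with a plate is turned to its stop, gripping the plate (((horizontal distance between plate_0 and slot_0 below 0.006 m and z of plate_0 in the frame of slot_0 below 0.004 m and angle between plate_0's own z axis and vertical below 0.05 rad and value of joint clamp_0 above 1.17 rad) or (horizontal distance between plate_0 and slot_1 below 0.006 m and z of plate_0 in the frame of slot_1 below 0.004 m and angle between plate_0's own z axis and vertical below 0.05 rad and value of joint clamp_1 above 1.17 rad) or (horizontal distance between plate_0 and slot_2 below 0.006 m and z of plate_0 in the frame of slot_2 below 0.004 m and angle between plate_0's own z axis and vertical below 0.05 rad and value of joint clamp_2 above 1.17 rad)) and ((horizontal distance between plate_1 and slot_0 below 0.006 m and z of plate_1 in the frame of slot_0 below 0.004 m and angle between plate_1's own z axis and vertical below 0.05 rad and value of joint clamp_0 above 1.17 rad) or (horizontal distance between plate_1 and slot_1 below 0.006 m and z of plate_1 in the frame of slot_1 below 0.004 m and angle between plate_1's own z axis and vertical below 0.05 rad and value of joint clamp_1 above 1.17 rad) or (horizontal distance between plate_1 and slot_2 below 0.006 m and z of plate_1 in the frame of slot_2 below 0.004 m and angle between plate_1's own z axis and vertical below 0.05 rad and value of joint clamp_2 above 1.17 rad)) and ((horizontal distance between plate_2 and slot_0 below 0.006 m and z of plate_2 in the frame of slot_0 below 0.004 m and angle between plate_2's own z axis and vertical below 0.05 rad and value of joint clamp_0 above 1.17 rad) or (horizontal distance between plate_2 and slot_1 below 0.006 m and z of plate_2 in the frame of slot_1 below 0.004 m and angle between plate_2's own z axis and vertical below 0.05 rad and value of joint clamp_1 above 1.17 rad) or (horizontal distance between plate_2 and slot_2 below 0.006 m and z of plate_2 in the frame of slot_2 below 0.004 m and angle between plate_2's own z axis and vertical below 0.05 rad and value of joint clamp_2 above 1.17 rad)) and ((horizontal distance between plate_3 and slot_0 below 0.006 m and z of plate_3 in the frame of slot_0 below 0.004 m and angle between plate_3's own z axis and vertical below 0.05 rad and value of joint clamp_0 above 1.17 rad) or (horizontal distance between plate_3 and slot_1 below 0.006 m and z of plate_3 in the frame of slot_1 below 0.004 m and angle between plate_3's own z axis and vertical below 0.05 rad and value of joint clamp_1 above 1.17 rad) or (horizontal distance between plate_3 and slot_2 below 0.006 m and z of plate_3 in the frame of slot_2 below 0.004 m and angle between plate_3's own z axis and vertical below 0.05 rad and value of joint clamp_2 above 1.17 rad))), for 0.2 s.
At the end, for the whole second after the job is handed in: Every plate stands upright (0.05 rad) and fully home (4 mm) in a slot, within 6 mm of its middle; the cam screw of that holder reads over 1.17 rad; the screwdriver stands in its block's bore, tip at least 78 mm down, within 12 mm of the axis, tilted under 0.15 rad; all at rest (all of step 2 and linear speed of each of plate_0, plate_1, plate_2, plate_3, driver below 0.02 m/s and horizontal distance between driver and bore below 0.012 m and z of driver in the frame of bore below -0.078 m and angle between driver's own z axis and vertical below 0.15 rad); the robot touches nothing.
It fails at once if a cam screw is touched with the fingers (contact force between the fingers and clamp_0_c0 above 1 N or contact force between the fingers and clamp_0_c1 above 1 N or contact force between the fingers and clamp_0_c2 above 1 N or contact force between the fingers and clamp_1_c0 above 1 N or contact force between the fingers and clamp_1_c1 above 1 N or contact force between the fingers and clamp_1_c2 above 1 N or contact force between the fingers and clamp_2_c0 above 1 N or contact force between the fingers and clamp_2_c1 above 1 N or contact force between the fingers and clamp_2_c2 above 1 N).
It fails at once if the oil bottle or the objective canister is shifted by more than 25 mm or knocked over (distance of any of oil, case from where it was at the start of the episode above 0.025 m or angle between any of oil, case's own z axis and vertical above 0.4 rad).
Of plate_0, plate_1, plate_2, plate_3 only 2 to 3 are there at a start; the rules pass over those that are not, and their reading is None.
At some moment in a run one of rack, block may be knocked a few centimetres aside while the robot is not near it.
Once in a run the grip may slacken for a moment while it holds something.
It also fails if it takes over 210 s, if anything falls off the work surface, if the arm or the gripper's body presses on something with over 40 N, if the wrist force passes 120 N, or if a joint passes its speed limit or range.

ROBOT

A 6-joint arm with a two-finger parallel gripper is mounted at the origin on a cart in front of the work surface, level with it; the furniture and walls round the work are solid. World frame = base frame: x ahead of the robot, y to its left, z up, the work surface at z = 0. Lengths are in m, angles in rad, forces in N, time in s.
With the tool pointing down it reaches from about 0.35 to 0.975 m from the base axis. Payload 4.9 kg.
Tool frame: the origin (TCP) lies at the very end of the fingers, on their centre line; the grasp point (between the pads) lies manip.grip_point_offset behind it (manip.grip_point_offset is the distance from the TCP to the grasp point, in m); z points along the fingers, y is the line along which they close (so a half turn about z gives the same grasp; the last joint's range is limited). The gripper opens to 85 mm and grips with 20 to 120 N. Pads are 22 mm wide; open, the fingers measure 114 mm over their backs; the gripper's body (76 mm by 85 mm) begins 54 mm behind the grasp point. The pads swing forward as they close: fully open they stand 13 mm farther back than shut.
Start: joints at [1.089, 0.053, 1.613, -0, 1.476, -0.119], TCP at [0.222, 0.584, 0.21] pointing down, gripper open.
Joint ranges: [-3.01, 3.01], [-1.01, 2.22], [0.06, 2.58], [-1.02, 4.17], [0.09, 2.62], [-3.14, 3.14]. Speed limits (rad/s): [2.57, 2.57, 3.14, 3.14, 3.14, 3.14].

INTERFACE

Orientations are given as a unit quaternion [w, x, y, z].
In Python, from plant import manip gives the robot as it stands.
- The arm moves only by the shell command python3 -m crank 'ROWS' [OPENING]. ROWS is JSON, a list of rows, each an object of numbers: "x", "y", "z": the shift along the tool's x, y, z in cm; "turn": the turn about the tool's z in rad. In form: [{"x": .., "y": .., "z": .., "turn": ..}, ...]. A call has 1 to 5 rows; each row shifts and turns the commanded pose from where the row before left it, along the tool's axes as they then stand; what a row does not reach is not made up. A row lasts 1/10 s, in which the tool goes at most 50 mm and 8.59 degrees, less where a joint would pass 70% of its speed; a pose out of reach is approached as far as the arm can. A call with a gripper value outside its range is refused whole. OPENING is the opening in per cent of the stroke, from 0 (shut) to 100 (fully open), set as the call begins (- or left out, the last holds). The fingers move at their own pace and stop on an object; the grip force is fixed at half the most. Time passes only in rows, so rows that do not move let the fingers close. It gives the time, the measured TCP pose, the force, the opening and the grip force at its end, in the units of the state.
- manip.state(): the state, without advancing time (a new reading comes with each control period).
- manip.grab_frame(name): name is "side" or "top"; returns (picture, depth): 384x512x3 uint8, red, green, blue; 384x512 float32, m along the optical axis (not along the pixel's ray), 0 where there is no reading.
- manip.camera_model(name): a dict with "mtx" (3x3 intrinsics, pixels), "world_to_cam" (4x4, takes a point from world to camera coordinates). Camera axes: x right, y down, z forward; pixel columns grow to the right and rows downward; lengths in m; the calibration is good to about 2 mm. A picture is of the moment at which its call begins. camera_model takes no time and is no camera call.
- manip.job_done(): hands the job in; it is judged then, once.
The state is a dict: "time": time; "joint_pos": joint angles; "joint_vel": joint speeds; "joint_efforts": joint torques, N m; "tool_pos": TCP position; "tool_rot": TCP orientation; "contact_force": force on the tool from outside, world axes, zero at the start; "ft_torque": the same for the moment, N m; "gripper_width": opening from 0.0 (shut) to 1.0 (fully open); "grasp_force": force on a finger pad.
Only numpy, scipy, OpenCV 4.12 (cv2) and the standard library are available. Lean on these libraries where they do the work, as an engineer would, in place of code of your own. Each camera call takes 0.05 s, during which the arm holds its last target. There are 200 camera calls.

## Working session

There is one attempt and no reset: what is moved stays moved. The work goes in short steps, Python scripts to look and compute and a shell command to move; the robot and the scene stay as the last step left them, time stands still between calls to the robot, and variables do not carry over. Pictures are saved under pics/ and viewed, at most 14 in all, crops included, and the job is handed in when it is done.

```bash
ls; mkdir -p pics; cat > h.py <<'E'
import numpy as np, cv2
from plant import manip
def shot(n,tag):
    im,d=manip.grab_frame(n); cv2.imwrite(f'pics/{tag}.png',im[:,:,::-1]); np.savez(f'pics/{tag}.npz',im=im,d=d); return im,d
def cam(n):
    m=manip.camera_model(n); return np.array(m['mtx']),np.array(m['world_to_cam'])
def pts(n,d):
    K,T=cam(n); v,u=np.mgrid[:d.shape[0],:d.shape[1]]
    c=np.stack([(u-K[0,2])/K[0,0]*d,(v-K[1,2])/K[1,1]*d,d],-1)
    return (c-T[:3,3])@T[:3,:3]
def ray(n,u,v,z):
    K,T=cam(n); R=T[:3,:3]; o=-R.T@T[:3,3]
    r=R.T@np.array([(u-K[0,2])/K[0,0],(v-K[1,2])/K[1,1],1]); return o+r*(z-o[2])/r[2]
def pix(n,p):
    K,T=cam(n); c=T[:3,:3]@np.array(p)+T[:3,3]; q=K@c; return q[:2]/q[2]
E
python3 - <<'E'
from h import *
np.set_printoptions(precision=4,suppress=True)
for n in('top','side'):
    shot(n,n+'0'); K,T=cam(n); print(n,K[0,0],-T[:3,:3].T@T[:3,3],T[:3,:3])
s=manip.state(); print(s,manip.grip_point_offset)
E
```

```text
pics
top 490.15587348917035 [ 0.487  -0.1917  1.388 ] [[-0.0119 -0.9999  0.0033]
 [-0.9977  0.0116 -0.0666]
 [ 0.0666 -0.0041 -0.9978]]
side 399.0893213458496 [ 1.1123 -0.5401  0.7658] [[ 0.5371  0.8435  0.004 ]
 [ 0.623  -0.3935 -0.676 ]
 [-0.5687  0.3655 -0.7369]]
{'time': 0.1, 'joint_pos': array([ 1.089 ,  0.0533,  1.6142, -0.    ,  1.476 , -0.119 ]), 'joint_vel': array([-0.0011,  0.0013, -0.0017, -0.0012,  0.0026,  0.001 ]), 'joint_efforts': array([  0.0007, -39.4901, -37.1363,  -0.0001,   0.0039,  -0.    ]), 'tool_pos': array([0.2215, 0.5838, 0.2088]), 'tool_rot': array([-0.0003,  0.1804,  0.9836, -0.0009]), 'contact_force': array([-0.2699,  0.1027, -0.1873]), 'ft_torque': array([-0.0235, -0.0357, -0.0225]), 'grasp_force': 0.0, 'gripper_width': 0.9983404533587273} 0.0187
```

View pics/top0.png

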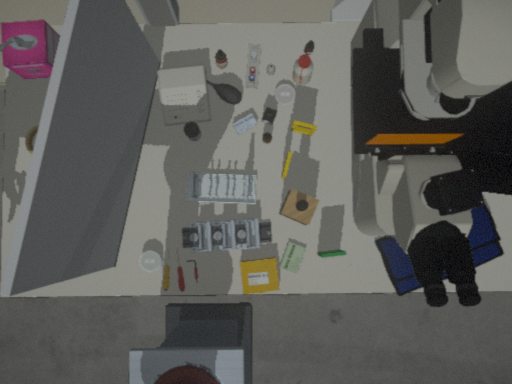

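View pics/side0.png

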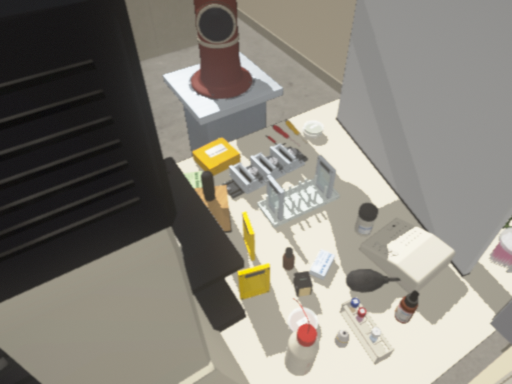

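The top view shows the rail at about (228,235), the rack at (225,187), and the block with the driver at (299,207). Two plates stand in the rack in the side view, at (275,198) and (325,175). The divider is the grey slab on the left and a microscope is on the right. Next I'll take enlarged crops with heights.

```bash
python3 - <<'E'
from h import *
np.set_printoptions(precision=4,suppress=True)
T=np.load('pics/top0.npz'); S=np.load('pics/side0.npz')
a=cv2.resize(T['im'][165:255,175:325],None,fx=5,fy=5,interpolation=cv2.INTER_CUBIC)
b=cv2.resize(S['im'][135:255,185:345],None,fx=5,fy=5,interpolation=cv2.INTER_CUBIC)
cv2.imwrite('pics/ta.png',a[:,:,::-1]); cv2.imwrite('pics/sb.png',b[:,:,::-1])
P=pts('top',T['d'])
d=T['d']; print('bench z', np.median(P[280:290,190:230,2]), (d==0).mean())
# max heights by region
for (v0,v1,u0,u1,nm) in[(165,210,185,262,'rack'),(215,255,175,275,'rail'),(188,225,278,322,'block'),(20,290,352,420,'microscope')]:
    q=P[v0:v1,u0:u1].reshape(-1,3); q=q[d[v0:v1,u0:u1].ravel()>0]
    print(nm,'z pct',np.percentile(q[:,2],[5,50,90,99,100]))
q=P[188:225,278:322]; m=(abs(q[...,2]-.09)<.006)
r=cv2.minAreaRect(q[m][:,:2].astype(np.float32)); print('block top',r)
m=(q[...,2]>.14); print('driver', q[m].mean(0),m.sum(), np.ptp(q[m],axis=0))
q=P[160:215,180:265]; m=(q[...,2]>.085)&(q[...,2]<.15)
n,l,st,c=cv2.connectedComponentsWithStats(m.astype(np.uint8))
for i in range(1,n):
    if st[i,4]>6:
        w=q[l==i]; print('plate',st[i],np.median(w,0),cv2.minAreaRect(w[:,:2].astype(np.float32)))
E
```

```text
bench z -0.000603321450293637 0.004048665364583333
rack z pct [-0.004   0.0029  0.0242  0.1052  0.1093]
rail z pct [-0.0038  0.011   0.0414  0.047   0.051 ]
block z pct [-0.0039  0.0637  0.093   0.1674  0.1722]
microscope z pct [-0.0007  0.341   0.4338  0.4568  0.4639]
block top ((0.54283207654953, -0.3149338960647583), (0.08012138307094574, 0.07011238485574722), 65.83140563964844)
driver [ 0.5355 -0.2993  0.308 ] 110 [0.0674 0.1352 1.2469]
plate [  9  12   6  24 108] [ 0.6027 -0.0293  0.1023] ((0.6045182943344116, -0.029143676161766052), (0.010634088888764381, 0.06141909584403038), 85.70608520507812)
plate [64 14  4 25 99] [ 0.5959 -0.1733  0.1027] ((0.59601229429245, -0.17232787609100342), (0.008079313673079014, 0.06340625882148743), 89.43478393554688)
```

View pics/ta.png

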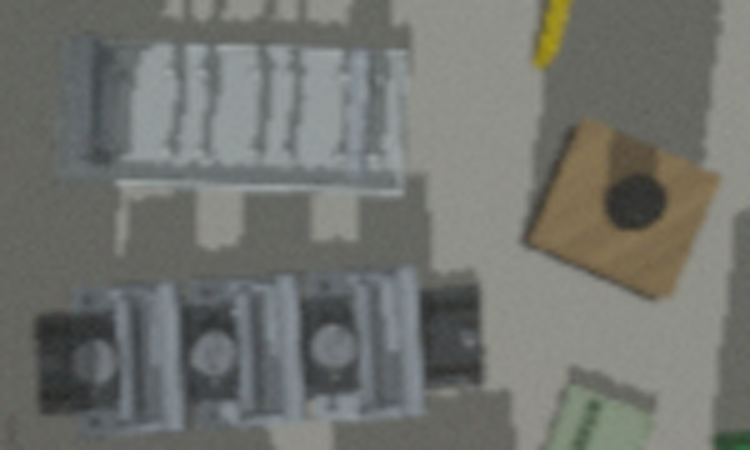

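View pics/sb.png

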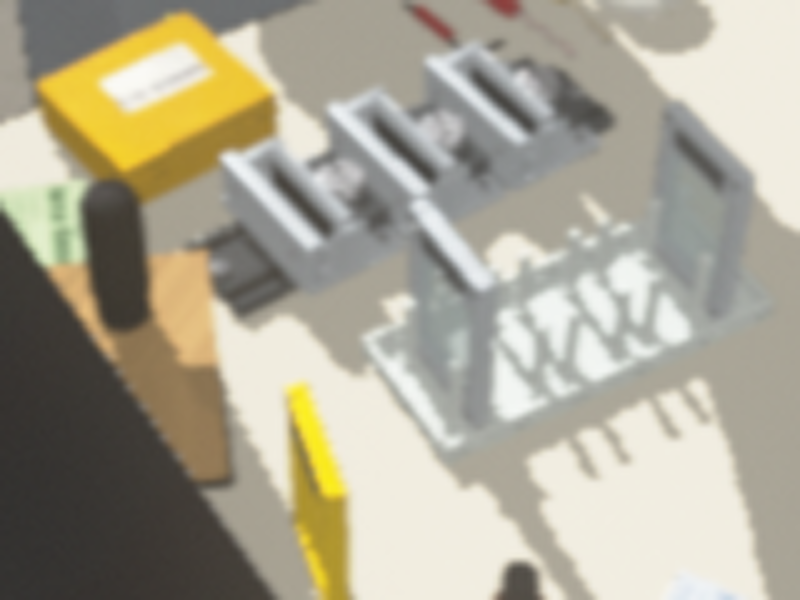

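Two plates, in the rack's outer grooves at y≈-0.03 and y≈-0.17. The driver stands upright in the block. Next I measure the rail precisely and cross-check the two cameras.

```bash
cat >> h.py <<'E'
def pose():
    s=manip.state(); w,x,y,z=s['tool_rot']
    return np.array(s['tool_pos']),np.arctan2(1-2*(x*x+z*z),2*(x*y-w*z)),s   # psi: world angle of tool y
def to(x,y,z,deg):
    p,psi,s=pose(); d=np.array([x,y])-p[:2]
    ey=np.array([np.cos(psi),np.sin(psi)]); ex=np.array([-ey[1],ey[0]])
    t=psi-np.radians(deg); t=(t+np.pi)%(2*np.pi)-np.pi
    print('p',p.round(4),'psi',np.degrees(psi).round(2),'-> x %.2f y %.2f z %.2f turn %.3f'%(d@ex*100,d@ey*100,(p[2]-z)*100,t))
E
python3 - <<'E'
from h import *
np.set_printoptions(precision=4,suppress=True)
to(0.126,0.331,0.21,69)
for n,(v0,v1,u0,u1) in (('top',(212,258,178,275)),('side',(140,200,222,312))):
    A=[shot(n,f'r_{n}{i}') for i in range(4)]
    im=np.mean([a[0] for a in A],0).astype(np.uint8); d=np.median([a[1] for a in A],0); P=pts(n,d)
    np.savez(f'pics/avg_{n}.npz',im=im,d=d)
    q=P[v0:v1,u0:u1]; z=q[...,2]; m=(z>.0395)&(z<.049)&(q[...,0]<.54)
    k,l,st,c=cv2.connectedComponentsWithStats(m.astype(np.uint8),connectivity=4)
    for i in range(1,k):
        if st[i,4]>12: w=q[l==i]; print(n,'jaw',st[i],w.mean(0),cv2.minAreaRect(w[:,:2].astype(np.float32)))
    q=P; m=(P[...,2]>.098)&(P[...,2]<.108)&(P[...,0]>.55)&(P[...,0]<.65)&(P[...,1]>-.2)&(P[...,1]<0)
    k,l,st,c=cv2.connectedComponentsWithStats(m.astype(np.uint8))
    for i in range(1,k):
        if st[i,4]>12: w=P[l==i]; print(n,'plate',st[i,4],w.mean(0),cv2.minAreaRect(w[:,:2].astype(np.float32)))
    m=(P[...,2]>.155)&(P[...,2]<.175)&(abs(P[...,0]-.54)<.04)&(abs(P[...,1]+.313)<.04); print(n,'driver',m.sum(),P[m].mean(0),P[m].min(0),P[m].max(0))
    b=cv2.resize(im[v0:v1,u0:u1],None,fx=8,fy=8,interpolation=cv2.INTER_CUBIC)
    cv2.imwrite(f'pics/rail_{n}.png',b[:,:,::-1])
E
```

```text
p [0.2215 0.5838 0.2088] psi 69.21 -> x -0.04 y -27.02 z -0.12 turn 0.004
top jaw [ 76   6   6  30 118] [ 0.4726 -0.1991  0.043 ] ((0.4727380871772766, -0.19877034425735474), (0.07942595332860947, 0.011626568622887135), 2.8836827278137207)
top jaw [ 51   8   6  30 119] [ 0.4688 -0.133   0.0429] ((0.46845296025276184, -0.13173000514507294), (0.013850430957973003, 0.07921405881643295), 89.48442840576172)
top jaw [ 24  10   9  29 118] [ 0.4629 -0.0672  0.0429] ((0.4650212526321411, -0.0636158436536789), (0.022224245592951775, 0.07709850370883942), 87.1485824584961)
top jaw [68 10  4 24 70] [ 0.4716 -0.1757  0.0432] ((0.47066164016723633, -0.1755172312259674), (0.008243887685239315, 0.06275700032711029), 89.40087890625)
top jaw [44 12  4 23 66] [ 0.4676 -0.1099  0.0431] ((0.46731510758399963, -0.10982237011194229), (0.06009748578071594, 0.008152933791279793), 0.04318162426352501)
top jaw [20 13  4 25 72] [ 0.4636 -0.0443  0.0427] ((0.4626433551311493, -0.044121962040662766), (0.06570331752300262, 0.008285784162580967), 0.758837878704071)
top plate 93 [ 0.6038 -0.0288  0.1032] ((0.6042311
[... 1003 characters left out ...]
18 77] [ 0.4709 -0.1799  0.0425] ((0.4660607874393463, -0.17952580749988556), (0.07022318243980408, 0.01088531780987978), 1.1189310550689697)
side jaw [  7  25  20  21 103] [ 0.4735 -0.2037  0.043 ] ((0.470807284116745, -0.20275823771953583), (0.07980985939502716, 0.011596841737627983), 2.9726462364196777)
side plate 100 [ 0.6049 -0.0334  0.1025] ((0.6032735109329224, -0.03264503926038742), (0.009783225134015083, 0.06369990110397339), 86.56961059570312)
side plate 116 [ 0.5965 -0.1768  0.1026] ((0.5948420166969299, -0.1760612428188324), (0.010243820026516914, 0.06298793107271194), 87.05004119873047)
side driver 117 [ 0.5455 -0.3196  0.1634] [ 0.5303 -0.331   0.155 ] [ 0.5554 -0.3061  0.1675]
```

View pics/rail_top.png

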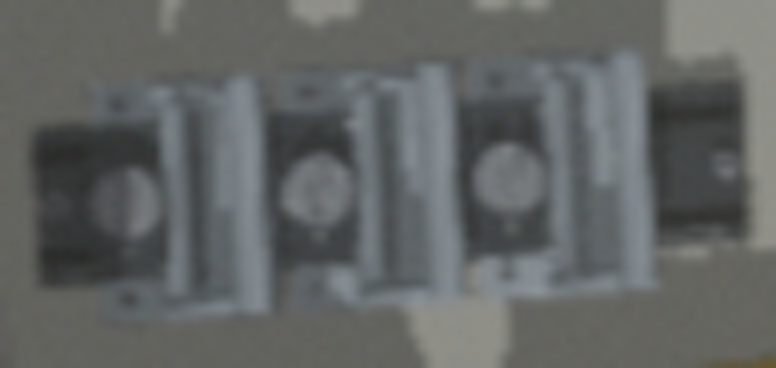

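View pics/rail_side.png

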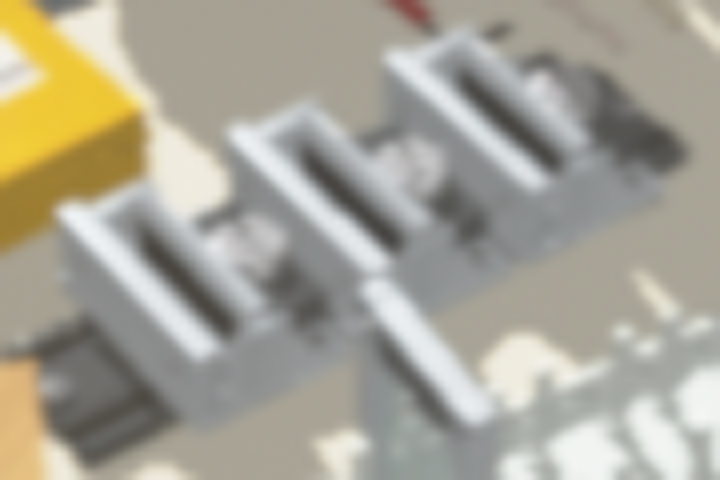

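The rail is yawed about +4° and the rack about -3°. The two cameras differ by about 4 mm in y, so I'll calibrate them against the gripper itself. Now I draw in to pass the divider.

```bash
python3 -m crank '[{"y":-4.5},{"y":-4.5},{"y":-4.5},{"y":-4.5},{"y":-4.5}]' 45; python3 -m crank '[{"y":-4.5},{"x":0}]'; python3 -c "
from h import *
to(.251,.251,.21,69);to(.310,.172,.21,69);to(.35,.05,.21,90)"
```

```text
p [0.2218 0.5843 0.2099] psi 69.22 -> x -14.56 y -30.12 z -0.01 turn 0.004
p [0.2218 0.5843 0.2099] psi 69.22 -> x -22.88 y -35.42 z -0.01 turn 0.004
p [0.2218 0.5843 0.2099] psi 69.22 -> x -30.95 y -45.40 z -0.01 turn -0.363schema error: expected keys x, y, z, turn
schema error: expected keys x, y, z, turn
```

```bash
python3 -m crank '[{"x":0,"y":-4.5,"z":0,"turn":0},{"x":0,"y":-4.5,"z":0,"turn":0},{"x":0,"y":-4.5,"z":0,"turn":0},{"x":0,"y":-4.5,"z":0,"turn":0},{"x":0,"y":-4.5,"z":0,"turn":0}]' 45; python3 -m crank '[{"x":0,"y":-4.5,"z":0,"turn":0},{"x":0,"y":0,"z":0,"turn":0},{"x":0,"y":0,"z":0,"turn":0}]' -; python3 -c "
from h import *
to(.251,.251,.21,69);to(.310,.172,.21,69);to(.35,.05,.21,90)
print(manip.state()['joint_pos'].round(3))"
```

```text
time: 1.0
tool_pos: [0.1413, 0.3724, 0.2097]
tool_rot: [0.0, 0.18, 0.984, -0.0]
contact_force: [-0.2, 0.4, 0.4]
gripper_width: 0.451
grasp_force: 0.0
time: 1.3
tool_pos: [0.126, 0.3318, 0.2106]
tool_rot: [0.001, 0.181, 0.984, 0.002]
contact_force: [-0.1, 0.1, 0.2]
gripper_width: 0.449
grasp_force: 0.0
p [0.126  0.3318 0.2106] psi 69.19 -> x -14.56 y -3.11 z 0.06 turn 0.003
p [0.126  0.3318 0.2106] psi 69.19 -> x -22.88 y -8.40 z 0.06 turn 0.003
p [0.126  0.3318 0.2106] psi 69.19 -> x -30.95 y -18.38 z 0.06 turn -0.363
[ 0.997 -0.682  2.19   0.     1.629 -0.21 ]
```

```bash
python3 -m crank '[{"x":-3.6,"y":-0.8,"z":0,"turn":0},{"x":-3.6,"y":-0.8,"z":0,"turn":0},{"x":-3.6,"y":-0.8,"z":0,"turn":0},{"x":-3.6,"y":-0.8,"z":0,"turn":0}]' -; python3 -m crank '[{"x":-2.8,"y":-1.8,"z":0,"turn":0},{"x":-2.8,"y":-1.8,"z":0,"turn":0},{"x":-2.8,"y":-1.8,"z":0,"turn":0},{"x":-2.0,"y":-2.8,"z":0,"turn":0},{"x":-2.0,"y":-2.8,"z":0,"turn":0}]' -;python3 -m crank '[{"x":-2.0,"y":-2.5,"z":0,"turn":-0.12},{"x":-2.0,"y":-2.5,"z":0,"turn":-0.12},{"x":0,"y":0,"z":0,"turn":-0.12},{"x":0,"y":0,"z":0,"turn":0}]' - ; python3 - <<'E'
from h import *
print(manip.state()['joint_pos'].round(3))
A=[np.load(f'pics/avg_{n}.npz') for n in('top','side')]
# screws in top: bright blobs near known places
g=cv2.cvtColor(A[0]['im'],cv2.COLOR_RGB2GRAY).astype(float)
for u,v in((193.9,237.3),(217.75,235.75),(241.75,234.25)):
    vv,uu=np.mgrid[int(v)-6:int(v)+8,int(u)-6:int(u)+7]; w=g[vv,uu]; m=(np.hypot(uu-u,vv-v)<6)&(w>np.median(w)-5); 
    print('screw',(uu[m].mean(),vv[m].mean()),ray('top',u,v,.036).round(4))
to(.603,-.031,.21,87)
E
```

```text
time: 1.7
tool_pos: [0.2511, 0.2507, 0.2101]
tool_rot: [-0.0, 0.18, 0.984, -0.0]
contact_force: [1.6, 0.5, -0.2]
gripper_width: 0.446
grasp_force: 0.0
time: 2.2
tool_pos: [0.3275, 0.1029, 0.21]
tool_rot: [-0.001, 0.18, 0.984, -0.0]
contact_force: [-0.3, 0.1, 0.8]
gripper_width: 0.452
grasp_force: 0.0
time: 2.6
tool_pos: [0.3504, 0.0437, 0.2098]
tool_rot: [-0.001, 0.003, 1.0, 0.0]
contact_force: [0.5, -0.6, 1.0]
gripper_width: 0.451
grasp_force: 0.0
[-0.088 -0.682  2.192  0.     1.634 -1.653]
screw (np.float64(194.54444444444445), np.float64(237.42222222222222)) [ 0.4619 -0.0281  0.036 ]
screw (np.float64(218.07407407407408), np.float64(235.58024691358025)) [ 0.4653 -0.0936  0.036 ]
screw (np.float64(242.0493827160494), np.float64(234.23456790123456)) [ 0.4687 -0.1596  0.036 ]
p [0.3504 0.0437 0.2098] psi 89.7 -> x -25.30 y -7.34 z -0.02 turn 0.047
```

```bash
python3 -m crank '[{"x":-4.2,"y":-1.2,"z":0,"turn":0.047},{"x":-4.2,"y":-1.2,"z":0,"turn":0},{"x":-4.2,"y":-1.2,"z":0,"turn":0},{"x":-4.2,"y":-1.2,"z":0,"turn":0},{"x":-4.2,"y":-1.2,"z":0,"turn":0}]' -; python3 -m crank '[{"x":-3.5,"y":-0.6,"z":0,"turn":0},{"x":0,"y":0,"z":0,"turn":0},{"x":0,"y":0,"z":0,"turn":0}]' -; python3 - <<'E'
from h import *
to(.6035,-.031,.076,87)
for n in('top','side'):
    im,d=shot(n,'a_'+n); P=pts(n,d)
    m=(P[...,2]>.098)&(P[...,2]<.108)&(P[...,0]>.55)&(P[...,0]<.65)&(P[...,1]>-.2)&(P[...,1]<0)
    k,l,st,c=cv2.connectedComponentsWithStats(m.astype(np.uint8))
    for i in range(1,k):
        if st[i,4]>12: w=P[l==i]; print(n,'plate',st[i,4],w.mean(0),cv2.minAreaRect(w[:,:2].astype(np.float32)))
im=np.load('pics/a_side.npz')['im']; cv2.imwrite('pics/a1.png',cv2.resize(im[20:260,150:450],None,fx=2.5,fy=2.5)[:,:,::-1])
E
```

```text
time: 3.1
tool_pos: [0.5592, -0.0236, 0.2089]
tool_rot: [-0.001, 0.026, 1.0, 0.0]
contact_force: [-0.8, 0.1, 1.1]
gripper_width: 0.451
grasp_force: 0.0
time: 3.4
tool_pos: [0.5918, -0.0309, 0.2084]
tool_rot: [-0.001, 0.025, 1.0, 0.0]
contact_force: [-0.2, -0.2, -0.0]
gripper_width: 0.451
grasp_force: 0.0
p [ 0.5918 -0.0309  0.2084] psi 87.11 -> x -1.17 y 0.05 z 13.24 turn 0.002
top plate 94 [ 0.59577723 -0.17233263  0.10339649] ((0.5961034297943115, -0.1723516881465912), (0.008027921430766582, 0.06387259811162949), 89.35628509521484)
side plate 101 [ 0.60460713 -0.03337308  0.10224667] ((0.60321044921875, -0.03248706832528114), (0.01164584793150425, 0.06392957270145416), 88.77461242675781)
side plate 113 [ 0.59757852 -0.17688948  0.10293842] ((0.5947979092597961, -0.17569243907928467), (0.011183984577655792, 0.06378284841775894), 86.93978881835938)
```

View pics/a1.png

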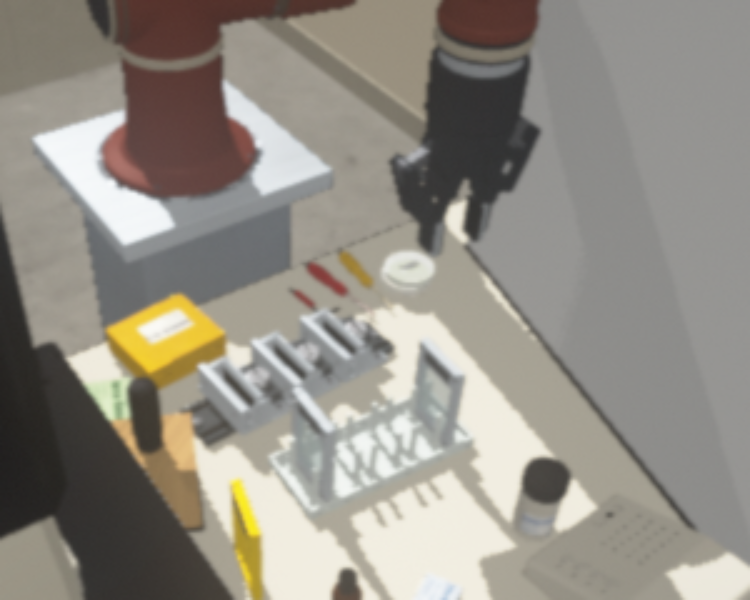

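The gripper with its two fingers is above plate A, whose top is at about (440,350) in the crop, and the way down is clear. Next: descend and grasp.

```bash
python3 -m crank '[{"x":-1.2,"y":0,"z":4,"turn":0},{"x":0,"y":0,"z":4,"turn":0},{"x":0,"y":0,"z":3,"turn":0},{"x":0,"y":0,"z":2.2,"turn":0},{"x":0,"y":0,"z":0,"turn":0}]' -; python3 -m crank '[{"x":0,"y":0,"z":0,"turn":0},{"x":0,"y":0,"z":0,"turn":0},{"x":0,"y":0,"z":0,"turn":0},{"x":0,"y":0,"z":0,"turn":0},{"x":0,"y":0,"z":0,"turn":0}]' 0;  python3 -c "
from h import *
to(.6035,-.031,.076,87);print(manip.state()['gripper_width'],manip.state()['grasp_force'],manip.state()['contact_force'])"
```

```text
time: 4.0
tool_pos: [0.5995, -0.0311, 0.0742]
tool_rot: [-0.004, 0.025, 1.0, 0.001]
contact_force: [-0.9, 0.0, -1.2]
gripper_width: 0.448
grasp_force: 0.0
time: 4.5
tool_pos: [0.6049, -0.0324, 0.0806]
tool_rot: [0.002, 0.025, 1.0, -0.0]
contact_force: [-1.2, 2.1, 6.4]
gripper_width: 0.077
grasp_force: 59.3
p [ 0.6049 -0.0324  0.0806] psi 87.15 -> x 0.14 y 0.13 z 0.46 turn 0.003
0.07690468510711423 59.30883798748255 [-1.21100243  2.06391919  6.42449755]
```

```bash
python3 -m crank '[{"x":0,"y":0,"z":-2,"turn":0},{"x":0,"y":0,"z":-3,"turn":0},{"x":0,"y":0,"z":-4,"turn":0},{"x":0,"y":0,"z":0,"turn":0},{"x":0,"y":0,"z":0,"turn":0}]' -; python3 - <<'E'
from h import *
to(.465,-.057,.16,93.8)
s=manip.state();print(s['gripper_width'],s['grasp_force'],s['contact_force'])
for n in('top','side'): shot(n,'b_'+n)
im=np.load('pics/b_side.npz')['im']; cv2.imwrite('pics/b1.png',cv2.resize(im[40:240,220:420],None,fx=3,fy=3)[:,:,::-1])
E
```

```text
time: 5.0
tool_pos: [0.6042, -0.0325, 0.1696]
tool_rot: [0.002, 0.025, 1.0, -0.0]
contact_force: [-0.2, 0.1, -1.0]
gripper_width: 0.073
grasp_force: 58.7
p [ 0.6042 -0.0325  0.1696] psi 87.14 -> x 13.79 y -3.14 z 0.96 turn -0.116
0.073279941269536 58.68388571077958 [-0.15727981  0.05802511 -1.04701641]
```

View pics/b1.png

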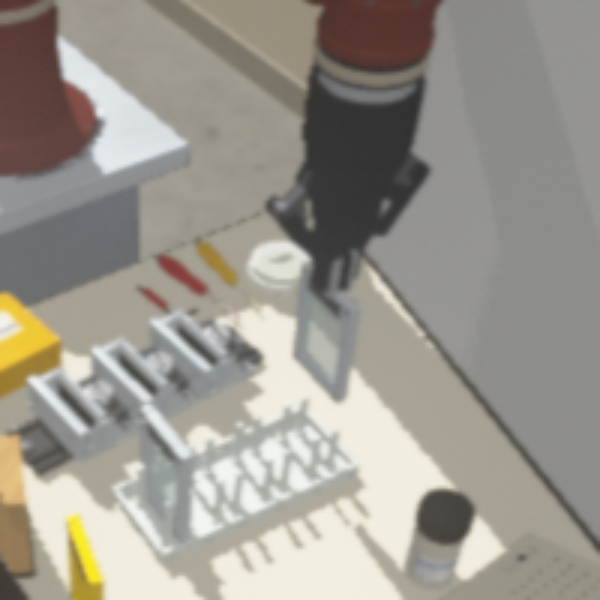

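The plate hangs upright in the gripper at about (328,340) in the crop. Next: carry it over holder 2.

```bash
python3 -m crank '[{"x":2.8,"y":-0.6,"z":0.2,"turn":0},{"x":2.8,"y":-0.6,"z":0.2,"turn":0},{"x":2.8,"y":-0.6,"z":0.2,"turn":0},{"x":2.8,"y":-0.6,"z":0.2,"turn":0},{"x":2.6,"y":-0.9,"z":0.2,"turn":-0.116}]' -; python3 -m crank '[{"x":0,"y":0,"z":0,"turn":0},{"x":0,"y":0,"z":0,"turn":0}]' -; python3 - <<'E'
from h import *
np.set_printoptions(precision=4,suppress=True)
to(.4645,-.0595,.16,93.8)
for n in('top','side'):
    im,d=shot(n,'c_'+n); P=pts(n,d)
    x,y,z=np.moveaxis(P,-1,0)
    m=(z>.09)&(z<.17)&(abs(x-.465)<.05)&(abs(y+.06)<.03)
    if n=='side':
        m&=(z<.135)
        q=P[m]; print('side plate pts',m.sum(),q.min(0),q.max(0))
        f=q[(abs(q[:,0]-.464)<.028)]; c=np.polyfit(f[:,0]-.4645,f[:,1],1); print('face -y: y at x0',c, np.std(f[:,1]-np.polyval(c,f[:,0]-.4645)))
    else:
        q=P[m]; print('top',m.sum()); 
        for zz in(.14,.15,.16,.17): print(zz,q[(q[:,2]<zz)&(q[:,2]>zz-.01)].mean(0))
for n,(v0,v1,u0,u1) in (('top',(205,260,170,265)),('side',(90,190,250,345))):
    im=np.load(f'pics/c_{n}.npz')['im']; cv2.imwrite(f'pics/c1_{n}.png',cv2.resize(im[v0:v1,u0:u1],None,fx=6,fy=6,interpolation=cv2.INTER_CUBIC)[:,:,::-1])
a=cv2.imread('pics/c1_top.png');b=cv2.imread('pics/c1_side.png'); 
o=np.zeros((600,1140,3),np.uint8); o[:330,:570]=a; o[:,570:]=b; cv2.imwrite('pics/c1.png',cv2.resize(o,(800,421)))
E
```

```text
time: 5.6
tool_pos: [0.4614, -0.0579, 0.1553]
tool_rot: [-0.002, -0.035, 0.999, 0.001]
contact_force: [-0.7, -0.2, -1.1]
gripper_width: 0.073
grasp_force: 58.7
time: 5.8
tool_pos: [0.4631, -0.0582, 0.1565]
tool_rot: [-0.001, -0.032, 0.999, 0.0]
contact_force: [0.1, -0.2, -0.7]
gripper_width: 0.071
grasp_force: 58.7
p [ 0.4631 -0.0582  0.1565] psi 93.68 -> x -0.13 y -0.14 z -0.35 turn -0.002
top 0
0.14 [nan nan nan]
0.15 [nan nan nan]
0.16 [nan nan nan]
0.17 [nan nan nan]
side plate pts 251 [ 0.4321 -0.0666  0.09  ] [ 0.4964 -0.0509  0.1347]
face -y: y at x0 [ 0.0571 -0.0601] 0.0019093192222013901<stdin>:14: RuntimeWarning: Mean of empty slice.
  ret = um.true_divide(
```

View pics/c1.png

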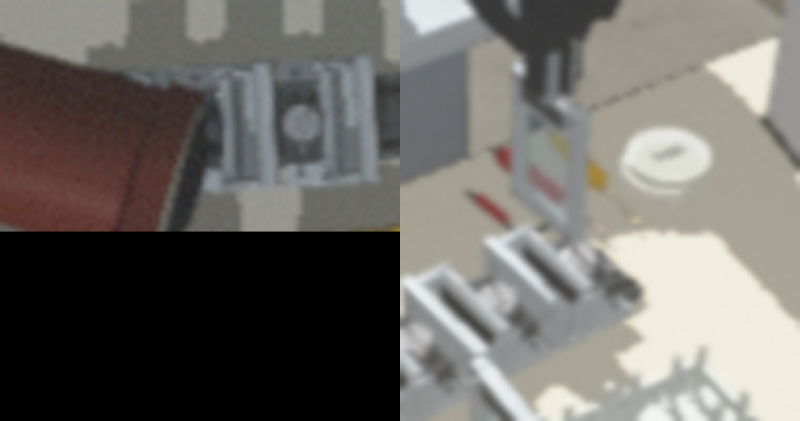

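```bash
cat > prof.py <<'E'
from h import *
np.set_printoptions(precision=4,suppress=True)
th=np.radians(3.8); ax=np.array([np.cos(th),np.sin(th)]); ay=np.array([-ax[1],ax[0]]); O=np.array([.4645,-.0595])
def ab(P): q=P[...,:2]-O; return (q@ax)*1e3,(q@ay)*1e3
if __name__=='__main__':
    for n in('top','side'):
        P=pts(n,np.load(f'pics/avg_{n}.npz')['d']); a,b=ab(P); z=P[...,2]*1e3
        for k,off in((2,0),(0,-132)):
            m=(abs(a)<26)&(abs(b-off)<24)&(z>0)&(z<60)
            bb=(b-off)[m]; zz=z[m]
            print(n,k,' '.join('%d:%.0f(%d)'%(i,zz[(bb>=i)&(bb<i+1.5)].mean() if ((bb>=i)&(bb<i+1.5)).any() else -1,((bb>=i)&(bb<i+1.5)).sum()) for i in np.arange(-20,20,1.5)))
            m=(z>41.5)&(z<48)&(abs(b-off)<22); 
            for s,w in(('fix',(b-off)<0),('mov',(b-off)>0)):
                mm=m&w&(abs(a)<50); print('  ',s,'a range',np.percentile(a[mm],[1,99]),'b',np.percentile((b-off)[mm&(abs(a)<28)],[3,97]),mm.sum())
    P=pts('side',np.load('pics/c_side.npz')['d']); a,b=ab(P); z=P[...,2]*1e3
    p,psi,s=pose(); print('tool ab',ab(p))
    for z0 in(85,95,105,115):
        m=(abs(a)<45)&(b>-15)&(b<15)&(z>z0)&(z<z0+10)
        print(z0,'a',np.percentile(a[m],[1,99]),'b at edges',np.median(b[m&(a<-26)]),np.median(b[m&(a>20)&(a<28)]),np.percentile(b[m],[5,50]))
    m=(abs(a)<28)&(abs(b)<15)&(z>65); print('zmin',np.percentile(z[m],[1,5]))
E
python3 prof.py
```

```text
top 2 -20:26(11) -18:24(2) -17:9(7) -15:9(12) -14:27(27) -12:43(13) -11:43(9) -9:43(12) -8:44(12) -6:43(8) -5:42(10) -3:39(8) -2:39(3) 0:-1(0) 1:13(11) 2:13(10) 4:14(11) 5:13(8) 7:13(12) 8:13(9) 10:28(29) 11:41(12) 13:42(11) 14:44(11) 16:43(9) 17:43(11) 19:42(5)
   fix a range [-38.1513  38.1602] b [-13.1896  -4.0432] 92
   mov a range [-37.1682  30.5368] b [12.1569 19.1271] 56
top 0 -20:9(8) -18:9(13) -17:8(7) -15:9(13) -14:38(6) -12:43(13) -11:43(8) -9:43(12) -8:44(9) -6:44(11) -5:42(11) -3:41(10) -2:20(11) 0:14(8) 1:14(12) 2:14(7) 4:13(12) 5:13(7) 7:14(12) 8:18(9) 10:34(12) 11:41(10) 13:44(10) 14:43(11) 16:44(10) 17:44(13) 19:24(5)
   fix a range [-40.2655  36.6431] b [-12.7289  -3.2825] 95
   mov a range [-32.7833  32.8807] b [11.4396 19.0585] 61
side 2 -20:9(2) -18:31(14) -17:33(66) -15:40(9) -14:44(7) -12:44(8) -11:43(7) -9:44(5) -8:43(3) -6:-1(0) -5:-1(0) -3:-1(0) -2:-1(0) 0:-1(0) 1:-1(0) 2:-1(0) 4:-1(0) 5:31(15) 7:32(46) 8:39(18) 10:43(14) 11:44(6) 13:44(9) 14:43(3) 16:-1(0) 17:-1(0) 19:-1(0)
   fix a range [-40.5333  37.7038] b [-16.88    -7.8463] 74
   mov a range [-32.8401
[... 178 characters left out ...]
1(0) 2:-1(0) 4:-1(0) 5:30(25) 7:30(45) 8:41(16) 10:44(13) 11:44(6) 13:43(7) 14:44(11) 16:-1(0) 17:-1(0) 19:-1(0)
   fix a range [-42.9731  36.0889] b [-16.8956  -7.4232] 88
   mov a range [-34.3445  28.2521] b [ 9.308 15.589] 54
tool ab (np.float64(-0.16233315153737693), np.float64(1.2905714348050406))
85 a [-31.5382  30.5314] b at edges -2.2152191993110626 -1.9566208657366204 [-3.4417 -0.6588]
95 a [-31.4019  30.9613] b at edges -1.7651465005785756 -2.488385857820208 [-3.3231  0.1426]
105 a [-31.8237  30.9387] b at edges -2.4186643757203328 -3.135961341332491 [-3.8915 -0.1501]
115 a [-30.7371  31.0803] b at edges -1.6868426660929876 -3.36931233497253 [-4.6748 -0.5128]
zmin [82.2751 90.3471]
```

```bash
python3 -c "
from h import *
to(.4634,-.0584,.124,93.0)"
```

```text
p [ 0.4643 -0.0582  0.1574] psi 93.75 -> x 0.09 y -0.01 z 3.34 turn 0.013
```

```bash
python3 -m crank '[{"x":0.1,"y":0,"z":1.1,"turn":0.013},{"x":0,"y":0,"z":1.1,"turn":0},{"x":0,"y":0,"z":1.0,"turn":0},{"x":0,"y":0,"z":0,"turn":0},{"x":0,"y":0,"z":0,"turn":0}]' -; python3 -m crank '[{"x":0,"y":0,"z":0.3,"turn":0},{"x":0,"y":0,"z":0.3,"turn":0},{"x":0,"y":0,"z":0.3,"turn":0},{"x":0,"y":0,"z":0,"turn":0}]' -; python3 -c "
from h import *
to(.4634,-.0584,.0906,93.0)"
```

```text
time: 6.4
tool_pos: [0.4626, -0.0583, 0.1252]
tool_rot: [-0.001, -0.027, 1.0, 0.0]
contact_force: [-0.1, 0.1, -0.9]
gripper_width: 0.078
grasp_force: 58.7
time: 6.8
tool_pos: [0.4626, -0.0584, 0.1164]
tool_rot: [-0.0, -0.027, 1.0, 0.0]
contact_force: [-0.2, -0.0, -1.8]
gripper_width: 0.075
grasp_force: 58.7
p [ 0.4626 -0.0584  0.1164] psi 93.05 -> x -0.08 y -0.01 z 2.58 turn 0.001
```

```bash
python3 -m crank '[{"x":0,"y":0,"z":0.4,"turn":0},{"x":0,"y":0,"z":0.4,"turn":0},{"x":0,"y":0,"z":0.4,"turn":0},{"x":0,"y":0,"z":0,"turn":0}]' -; python3 -m crank '[{"x":0,"y":0,"z":0.5,"turn":0},{"x":0,"y":0,"z":0.4,"turn":0},{"x":0,"y":0,"z":0.2,"turn":0},{"x":0,"y":0,"z":0,"turn":0},{"x":0,"y":0,"z":0,"turn":0}]' -
```

```text
time: 7.2
tool_pos: [0.4625, -0.0583, 0.104]
tool_rot: [-0.001, -0.027, 1.0, 0.0]
contact_force: [0.4, 0.6, -1.4]
gripper_width: 0.075
grasp_force: 58.7
time: 7.7
tool_pos: [0.4629, -0.0584, 0.0938]
tool_rot: [-0.0, -0.027, 1.0, 0.0]
contact_force: [0.3, -0.3, -1.0]
gripper_width: 0.073
grasp_force: 58.7
```

```bash
python3 -m crank '[{"x":0,"y":0,"z":0.2,"turn":0},{"x":0,"y":0,"z":0.2,"turn":0},{"x":0,"y":0,"z":0.1,"turn":0},{"x":0,"y":0,"z":0,"turn":0}]' -; python3 -m crank '[{"x":0,"y":0,"z":0.2,"turn":0},{"x":0,"y":0,"z":0,"turn":0},{"x":0,"y":0,"z":0,"turn":0}]' -
```

```text
time: 8.1
tool_pos: [0.464, -0.0589, 0.0907]
tool_rot: [0.001, -0.027, 1.0, -0.001]
contact_force: [-1.9, 0.6, 5.8]
gripper_width: 0.075
grasp_force: 60.2
time: 8.4
tool_pos: [0.465, -0.0594, 0.0907]
tool_rot: [0.002, -0.027, 1.0, -0.001]
contact_force: [-4.0, -0.8, 13.2]
gripper_width: 0.075
grasp_force: 61.7
```

The plate bottoms at TCP z 0.0907, which matches fully home. Next: relieve the force, release and rise.

```bash
python3 -m crank '[{"x":0,"y":0,"z":-0.3,"turn":0},{"x":0,"y":0,"z":0,"turn":0}]' -; python3 -m crank '[{"x":0,"y":0,"z":0,"turn":0},{"x":0,"y":0,"z":0,"turn":0},{"x":0,"y":0,"z":0,"turn":0},{"x":0,"y":0,"z":0,"turn":0}]' 40; python3 -m crank '[{"x":0,"y":0,"z":-1,"turn":0},{"x":0,"y":0,"z":-4,"turn":0},{"x":0,"y":0,"z":-4,"turn":0},{"x":0,"y":0,"z":-2,"turn":0},{"x":0,"y":0,"z":0,"turn":0}]' -;  python3 - <<'E'
from prof import *
to(.5965,-.1755,.2,87)
for n in('top','side'):
    im,d=shot(n,'d_'+n)
    P=pts(n,d); a,b=ab(P); z=P[...,2]*1e3
    m=(abs(a)<40)&(abs(b)<15)&(z>105)&(z<130); print(n,'plate A top',m.sum(),np.median(z[m]),np.percentile(a[m],[2,98]),np.median(b[m]))
    x,y,z=np.moveaxis(P,-1,0)
    m=(z>.098)&(z<.108)&(abs(x-.6)<.05)&(abs(y+.174)<.03); w=P[m]; print(n,'plate B',m.sum(),w.mean(0),cv2.minAreaRect(w[:,:2].astype(np.float32)))
im=np.load('pics/d_side.npz')['im']; cv2.imwrite('pics/d1.png',cv2.resize(im[40:240,180:380],None,fx=3,fy=3)[:,:,::-1])
E
```

```text
time: 8.6
tool_pos: [0.4634, -0.0586, 0.0907]
tool_rot: [0.001, -0.027, 1.0, -0.0]
contact_force: [-0.8, 0.1, 5.7]
gripper_width: 0.072
grasp_force: 59.7
time: 9.0
tool_pos: [0.4627, -0.0584, 0.0895]
tool_rot: [-0.0, -0.027, 1.0, 0.0]
contact_force: [-0.5, -0.2, 0.0]
gripper_width: 0.407
grasp_force: 0.0
time: 9.5
tool_pos: [0.4654, -0.0591, 0.2052]
tool_rot: [0.004, -0.027, 1.0, -0.001]
contact_force: [-0.7, -0.6, 0.3]
gripper_width: 0.402
grasp_force: 0.0
p [ 0.4654 -0.0591  0.2052] psi 93.05 -> x -12.48 y -12.32 z 0.52 turn 0.106
  return _methods._mean(a, axis=axis, dtype=dtype,
  ret = ret.dtype.type(ret / rcount)
Traceback (most recent call last):
IndexError: index -1 is out of bounds for axis 0 with size 0
```

```bash
python3 -m crank '[{"x":-3.1,"y":-3.1,"z":0,"turn":0},{"x":-3.1,"y":-3.1,"z":0,"turn":0},{"x":-3.1,"y":-3.1,"z":0,"turn":0},{"x":-3.1,"y":-3.0,"z":0,"turn":0.106},{"x":0,"y":0,"z":0,"turn":0}]' -;  cat > chk.py <<'E'
from prof import *
import sys
def chk(tag):
    for n in('top','side'):
        im,d=shot(n,tag+'_'+n)
        P=pts(n,d); x,y,z=np.moveaxis(P,-1,0)
        for nm,m in(('A',(abs(x-.465)<.04)&(abs(y+.059)<.015)&(z>.105)&(z<.125)),('B',(z>.098)&(z<.108)&(abs(x-.6)<.06)&(abs(y+.174)<.045)),('0',(abs(x-.471)<.04)&(abs(y+.19)<.015)&(z>.105)&(z<.125))):
            if m.sum()>20: w=P[m]; print(n,nm,m.sum(),w.mean(0),cv2.minAreaRect(w[:,:2].astype(np.float32)))
        b=(abs(z-.09)<.006)&(x<.62)&(x>.46)&(y<-.24)&(y>-.39)
        if b.sum()>50: print(n,'block',cv2.minAreaRect(P[b][:,:2].astype(np.float32)))
    cv2.imwrite(f'pics/{tag}1.png',cv2.resize(im[40:240,180:380],None,fx=3,fy=3)[:,:,::-1])
if __name__=='__main__': chk(sys.argv[1]); to(.5965,-.1755,.2,87)
E
python3 chk.py e
```

```text
time: 10.05
tool_pos: [0.5942, -0.1773, 0.1955]
tool_rot: [-0.003, 0.028, 1.0, 0.001]
contact_force: [-0.4, 0.3, 0.2]
gripper_width: 0.402
grasp_force: 0.0
top block ((0.5430859327316284, -0.31499430537223816), (0.07997392117977142, 0.07018822431564331), 65.83335876464844)
side A 40 [ 0.4631 -0.0599  0.1112] ((0.46240663528442383, -0.059134773910045624), (0.0639280378818512, 0.010384066961705685), 4.652031898498535)
side B 116 [ 0.5966 -0.1769  0.1027] ((0.5952907800674438, -0.17600683867931366), (0.011300120502710342, 0.0644986629486084), 87.33250427246094)
side block ((0.5438974499702454, -0.31408998370170593), (0.0716012567281723, 0.07338756322860718), 68.59796905517578)
p [ 0.5924 -0.1747  0.1969] psi 86.95 -> x -0.41 y -0.05 z -0.31 turn -0.001
```

View pics/e1.png

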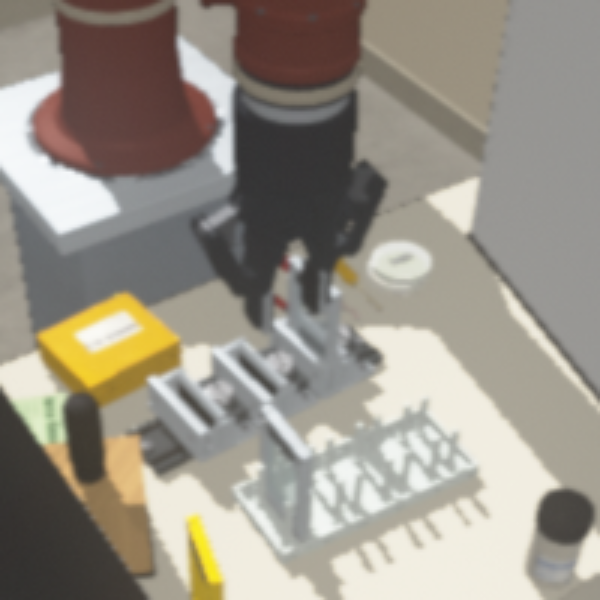

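Plate A stands in holder 2 at about (315,340) in the crop, and the rack and block are unchanged. Next: grasp plate B.

```bash
python3 -m crank '[{"x":-0.3,"y":0,"z":4,"turn":0},{"x":0,"y":0,"z":4,"turn":0},{"x":0,"y":0,"z":3,"turn":0},{"x":0,"y":0,"z":1,"turn":0},{"x":0,"y":0,"z":0,"turn":0}]' -; python3 -m crank '[{"x":0,"y":0,"z":0,"turn":0},{"x":0,"y":0,"z":0,"turn":0},{"x":0,"y":0,"z":0,"turn":0},{"x":0,"y":0,"z":0,"turn":0},{"x":0,"y":0,"z":0,"turn":0}]' 0;  python3 -m crank '[{"x":0,"y":0,"z":-2,"turn":0},{"x":0,"y":0,"z":-3,"turn":0},{"x":0,"y":0,"z":-4,"turn":0},{"x":0,"y":0,"z":0,"turn":0},{"x":0,"y":0,"z":0,"turn":0}]' -; python3 -c "
from h import *
to(.4710,-.1903,.16,93)"
```

```text
time: 10.65
tool_pos: [0.5943, -0.1735, 0.078]
tool_rot: [-0.002, 0.026, 1.0, 0.001]
contact_force: [0.3, -0.0, 0.1]
gripper_width: 0.401
grasp_force: 0.0
time: 11.15
tool_pos: [0.598, -0.1753, 0.0828]
tool_rot: [0.002, 0.026, 1.0, -0.001]
contact_force: [0.1, 0.9, 6.6]
gripper_width: 0.002
grasp_force: 3.3
time: 11.65
tool_pos: [0.5972, -0.1754, 0.172]
tool_rot: [0.002, 0.026, 1.0, -0.001]
contact_force: [-0.1, -0.2, -0.2]
gripper_width: -0.002
grasp_force: 0.0
p [ 0.5972 -0.1754  0.172 ] psi 86.97 -> x 12.53 y -2.15 z 1.20 turn -0.105
```

```bash
python3 chk.py f
```

```text
top block ((0.542855978012085, -0.31509286165237427), (0.08045609295368195, 0.06998839229345322), 65.93512725830078)
side B 116 [ 0.5971 -0.1763  0.1026] ((0.5952490568161011, -0.17553673684597015), (0.010955526493489742, 0.06303321570158005), 87.01144409179688)
side block ((0.5432125926017761, -0.31504833698272705), (0.07267716526985168, 0.07037127017974854), 65.82149505615234)
p [ 0.5956 -0.1746  0.1687] psi 86.97 -> x -0.10 y -0.08 z -3.13 turn -0.000
```

View pics/f1.png

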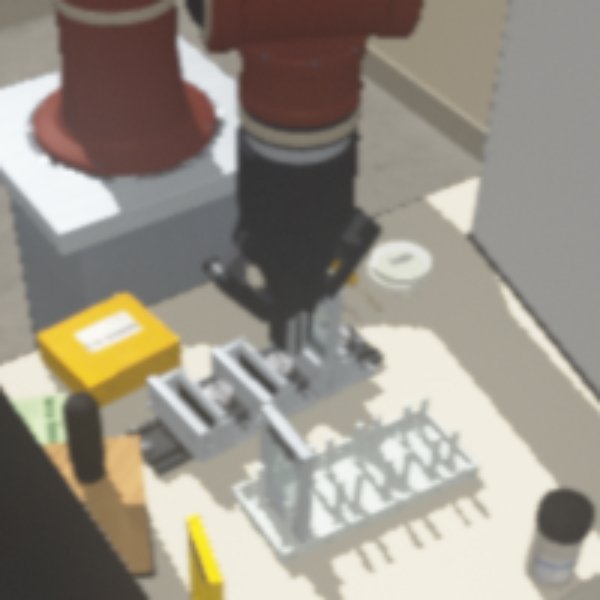

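Plate B is still in its groove at (285,430); the pads slid off its top edge because the grasp was too high. I'll regrasp about 8 mm deeper.

```bash
python3 -m crank '[{"x":0,"y":-0.05,"z":0,"turn":0},{"x":0,"y":0,"z":0,"turn":0},{"x":0,"y":0,"z":0,"turn":0},{"x":0,"y":0,"z":0,"turn":0}]' 40; python3 -m crank '[{"x":0,"y":0,"z":4,"turn":0},{"x":0,"y":0,"z":3,"turn":0},{"x":0,"y":0,"z":2,"turn":0},{"x":0,"y":0,"z":1,"turn":0},{"x":0,"y":0,"z":0,"turn":0}]' -; python3 -m crank '[{"x":0,"y":0,"z":0,"turn":0},{"x":0,"y":0,"z":0,"turn":0}]' -; python3 -c "
from h import *
to(.596,-.175,.067,87)"
```

```text
time: 12.15
tool_pos: [0.596, -0.1753, 0.1694]
tool_rot: [-0.0, 0.026, 1.0, 0.0]
contact_force: [-0.9, 0.5, -0.1]
gripper_width: 0.404
grasp_force: 0.0
time: 12.65
tool_pos: [0.5951, -0.1749, 0.0681]
tool_rot: [-0.002, 0.026, 1.0, 0.001]
contact_force: [0.3, 0.4, -0.1]
gripper_width: 0.4
grasp_force: 0.0
time: 12.85
tool_pos: [0.5975, -0.1759, 0.0719]
tool_rot: [0.001, 0.026, 1.0, -0.001]
contact_force: [-0.1, -0.2, 0.9]
gripper_width: 0.399
grasp_force: 0.0
p [ 0.5975 -0.1759  0.0719] psi 86.98 -> x 0.16 y 0.08 z 0.49 turn -0.000
```

```bash
python3 -m crank '[{"x":0.1,"y":0.05,"z":0.5,"turn":0},{"x":0,"y":0,"z":0,"turn":0},{"x":0,"y":0,"z":0,"turn":0}]' -; python3 -m crank '[{"x":0,"y":0,"z":0,"turn":0},{"x":0,"y":0,"z":0,"turn":0},{"x":0,"y":0,"z":0,"turn":0},{"x":0,"y":0,"z":0,"turn":0},{"x":0,"y":0,"z":0,"turn":0}]' 0
```

```text
time: 13.15
tool_pos: [0.5952, -0.1748, 0.065]
tool_rot: [0.0, 0.026, 1.0, -0.0]
contact_force: [0.7, -0.4, 0.6]
gripper_width: 0.4
grasp_force: 0.0
time: 13.65
tool_pos: [0.5954, -0.1745, 0.0652]
tool_rot: [0.0, 0.026, 1.0, 0.0]
contact_force: [-0.1, 1.9, 2.0]
gripper_width: 0.1
grasp_force: 60.2
```

```bash
python3 -m crank '[{"x":0,"y":0,"z":-2,"turn":0},{"x":0,"y":0,"z":-3,"turn":0},{"x":0,"y":0,"z":-4,"turn":0},{"x":0,"y":0,"z":0,"turn":0},{"x":0,"y":0,"z":0,"turn":0}]' -; python3 -c "
from h import *
to(.4699,-.1903,.14,93)"
```

```text
time: 14.15
tool_pos: [0.5957, -0.1754, 0.1558]
tool_rot: [0.001, 0.026, 1.0, -0.001]
contact_force: [0.2, 0.2, -1.9]
gripper_width: 0.099
grasp_force: 59.7
p [ 0.5957 -0.1754  0.1558] psi 86.96 -> x 12.49 y -2.16 z 1.58 turn -0.105
```

```bash
python3 -m crank '[{"x":3,"y":-0.5,"z":0,"turn":0},{"x":3,"y":-0.5,"z":0,"turn":0},{"x":3,"y":-0.5,"z":0,"turn":0},{"x":2.5,"y":-0.5,"z":0,"turn":0},{"x":1,"y":-0.2,"z":0.6,"turn":-0.105}]' -; python3 -m crank '[{"x":0,"y":0,"z":0.6,"turn":0},{"x":0,"y":0,"z":0,"turn":0},{"x":0,"y":0,"z":0,"turn":0},{"x":0,"y":0,"z":0,"turn":0}]' -; python3 - <<'E'
from prof import *
O2=O
im,d=shot('side','g_side'); P=pts('side',d); a,b=ab(P); z=P[...,2]*1e3; b=b+132
for z0 in(85,95,105,115):
    m=(abs(a)<45)&(b>-15)&(b<15)&(z>z0)&(z<z0+10); print(z0,m.sum(),np.percentile(a[m],[1,99]),np.percentile(b[m],[5,50]))
to(.4699,-.1903,.109,93); print(ab(pose()[0])); s=manip.state(); print(s['gripper_width'],s['grasp_force'])
E
```

```text
time: 14.65
tool_pos: [0.4665, -0.1899, 0.1466]
tool_rot: [-0.002, -0.027, 1.0, 0.001]
contact_force: [0.3, -0.5, -1.3]
gripper_width: 0.097
grasp_force: 59.7
time: 15.05
tool_pos: [0.4698, -0.1901, 0.1427]
tool_rot: [-0.0, -0.026, 1.0, 0.0]
contact_force: [0.1, -0.1, -1.4]
gripper_width: 0.099
grasp_force: 59.7
85 67 [-33.6964  27.6294] [-5.7043 -3.9324]
95 48 [-32.945   28.3543] [-5.6241 -1.9734]
105 49 [-35.5722  28.5703] [-5.4356 -1.862 ]
115 55 [-35.0759  28.0977] [-5.6264 -2.0876]
p [ 0.4699 -0.1901  0.143 ] psi 92.99 -> x -0.00 y -0.02 z 3.40 turn -0.000
(np.float64(-3.297022337623719), np.float64(-130.70224221537188))
0.09294582966263092 59.659695625305176
```

```bash
python3 -m crank '[{"x":0,"y":0,"z":1.2,"turn":0},{"x":0,"y":0,"z":1.2,"turn":0},{"x":0,"y":0,"z":1.0,"turn":0},{"x":0,"y":0,"z":0,"turn":0},{"x":0,"y":0,"z":0,"turn":0}]' -; python3 -m crank '[{"x":0,"y":0,"z":0.4,"turn":0},{"x":0,"y":0,"z":0.4,"turn":0},{"x":0,"y":0,"z":0.4,"turn":0},{"x":0,"y":0,"z":0,"turn":0}]' -
```

```text
time: 15.6
tool_pos: [0.4689, -0.19, 0.1082]
tool_rot: [-0.001, -0.026, 1.0, 0.0]
contact_force: [-0.3, -0.5, -0.7]
gripper_width: 0.101
grasp_force: 59.6
time: 16.0
tool_pos: [0.4692, -0.1897, 0.0963]
tool_rot: [0.0, -0.026, 1.0, 0.0]
contact_force: [1.1, 2.0, -2.0]
gripper_width: 0.098
grasp_force: 59.5
```

```bash
python3 -c "
from h import *
to(.4699,-.1903,.0752,93)"
```

```text
p [ 0.4692 -0.1897  0.0963] psi 92.99 -> x -0.06 y -0.06 z 2.11 turn -0.000
```

```bash
python3 -m crank '[{"x":0,"y":0.05,"z":0.5,"turn":0},{"x":0,"y":0,"z":0.5,"turn":0},{"x":0,"y":0,"z":0.5,"turn":0},{"x":0,"y":0,"z":0.3,"turn":0},{"x":0,"y":0,"z":0,"turn":0}]' -; python3 -m crank '[{"x":0,"y":0,"z":0.2,"turn":0},{"x":0,"y":0,"z":0.2,"turn":0},{"x":0,"y":0,"z":0.1,"turn":0},{"x":0,"y":0,"z":0,"turn":0}]' -
```

```text
time: 16.5
tool_pos: [0.4692, -0.1895, 0.0782]
tool_rot: [-0.0, -0.026, 1.0, 0.0]
contact_force: [1.7, 0.9, -3.7]
gripper_width: 0.093
grasp_force: 59.6
time: 16.9
tool_pos: [0.4696, -0.1897, 0.0751]
tool_rot: [0.0, -0.026, 1.0, 0.0]
contact_force: [-2.0, 3.7, 6.4]
gripper_width: 0.102
grasp_force: 60.8
```

```bash
python3 -m crank '[{"x":0,"y":0,"z":-0.3,"turn":0},{"x":0,"y":0,"z":0,"turn":0}]' -; python3 -m crank '[{"x":0,"y":0,"z":0,"turn":0},{"x":0,"y":0,"z":0,"turn":0},{"x":0,"y":0,"z":0,"turn":0},{"x":0,"y":0,"z":0,"turn":0}]' 40; python3 -m crank '[{"x":0,"y":0,"z":-1,"turn":0},{"x":0,"y":0,"z":-4,"turn":0},{"x":0,"y":0,"z":-5,"turn":0},{"x":0,"y":0,"z":-5,"turn":0},{"x":0,"y":0,"z":0,"turn":0}]' -;  python3 - <<'E'
from prof import *
P=pts('top',np.load('pics/avg_top.npz')['d']); x,y,z=np.moveaxis(P,-1,0)
for x0 in np.arange(.3,.85,.05):
    m=(x>x0)&(x<x0+.05)&(z>.15)&(z<.8)&(y<-.34)
    if m.sum()>5: print('x %.2f ymax %.3f z %.2f-%.2f'%(x0,y[m].max(),z[m].min(),z[m].max()))
to(.49,-.24,.26,93)
E
```

```text
time: 17.1
tool_pos: [0.4694, -0.1896, 0.077]
tool_rot: [0.0, -0.026, 1.0, 0.0]
contact_force: [1.4, 2.6, -0.2]
gripper_width: 0.097
grasp_force: 59.9
time: 17.5
tool_pos: [0.4692, -0.1899, 0.0769]
tool_rot: [-0.0, -0.026, 1.0, -0.0]
contact_force: [0.9, 0.4, -0.3]
gripper_width: 0.397
grasp_force: 0.0
time: 18.0
tool_pos: [0.4732, -0.192, 0.2375]
tool_rot: [0.007, -0.026, 1.0, -0.005]
contact_force: [0.8, -0.3, 0.2]
gripper_width: 0.396
grasp_force: 0.0
x 0.30 ymax -0.431 z 0.31-0.45
x 0.35 ymax -0.517 z 0.37-0.46
x 0.40 ymax -0.402 z 0.28-0.71
x 0.45 ymax -0.477 z 0.15-0.40
x 0.50 ymax -0.474 z 0.15-0.50
x 0.55 ymax -0.473 z 0.15-0.50
x 0.60 ymax -0.411 z 0.15-0.36
x 0.65 ymax -0.410 z 0.15-0.59
x 0.70 ymax -0.410 z 0.24-0.67
x 0.75 ymax -0.410 z 0.31-0.69
x 0.80 ymax -0.410 z 0.20-0.69
p [ 0.4732 -0.192   0.2375] psi 92.99 -> x -1.43 y -4.88 z -2.25 turn -0.000
```

```bash
python3 -m crank '[{"x":-2,"y":-3.5,"z":0,"turn":0},{"x":-2,"y":-3.5,"z":0,"turn":0},{"x":-1.7,"y":-3.5,"z":0,"turn":0},{"x":0,"y":-2,"z":0,"turn":0},{"x":0,"y":0,"z":0,"turn":0}]' 60; python3 -m crank '[{"x":0,"y":0,"z":0,"turn":0},{"x":0,"y":0,"z":0,"turn":0}]' -; python3 chk.py i; python3 -c "
from h import *
to(.543,-.318,.116,93); print(manip.state()['joint_pos'])"
```

```text
time: 18.5
tool_pos: [0.5323, -0.3135, 0.2265]
tool_rot: [-0.001, -0.025, 1.0, 0.0]
contact_force: [-1.4, 0.8, 1.5]
gripper_width: 0.601
grasp_force: 0.0
time: 18.7
tool_pos: [0.5323, -0.3105, 0.2271]
tool_rot: [-0.0, -0.026, 1.0, 0.0]
contact_force: [0.2, 1.0, 0.4]
gripper_width: 0.596
grasp_force: 0.0
top A 106 [ 0.4631 -0.055   0.1125] ((0.4638640284538269, -0.054736822843551636), (0.06242900714278221, 0.010425328277051449), 2.4392025470733643)
top 0 65 [ 0.4806 -0.1867  0.1129] ((0.4790927767753601, -0.18682943284511566), (0.007816752418875694, 0.044129010289907455), 89.33846282958984)
top block ((0.5132452249526978, -0.3082532286643982), (0.06731495261192322, 0.010053321719169617), 65.36534881591797)
side A 105 [ 0.4642 -0.0593  0.1114] ((0.4632430672645569, -0.0583866648375988), (0.0640261247754097, 0.012369314208626747), 2.7184176445007324)
side 0 113 [ 0.4716 -0.1931  0.112 ] ((0.46917054057121277, -0.19220004975795746), (0.06467094272375107, 0.011108709499239922), 3.8096532821655273)
side block ((0.5426858067512512, -0.3148553669452667), (0.07253625243902206, 0.07346995919942856), 66.29562377929688)
p [ 0.5325 -0.3105  0.2272] psi 93.05 -> x -7.11 y 13.14 z 2.72 turn 0.106
p [ 0.5325 -0.3105  0.2272] psi 93.05 -> x -1.01 y -0.81 z 11.12 turn 0.001
[-6.48581902e-01  2.27107469e-02  1.61485627e+00  1.41607086e-04
  1.50382466e+00 -2.27256491e+00]
```

View pics/i1.png

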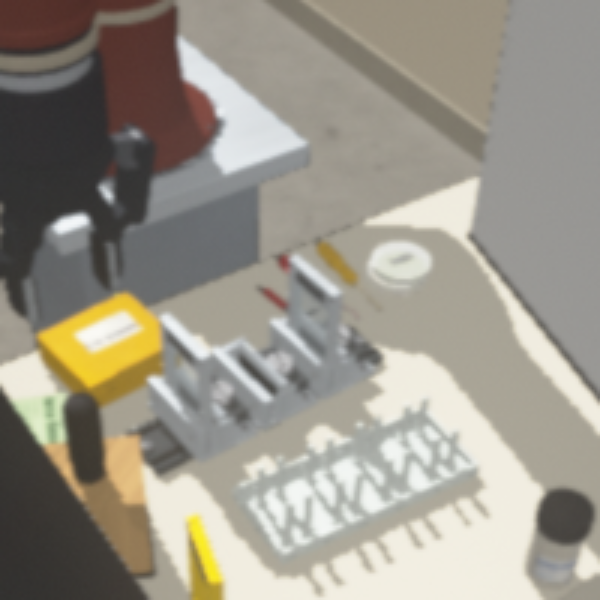

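Both plates stand home in holders 2 and 0 with equal top heights, the rack is empty, and the driver and block are in place. Now for the driver.

```bash
python3 -m crank '[{"x":-1.0,"y":-0.8,"z":3,"turn":0},{"x":0,"y":0,"z":3,"turn":0},{"x":0,"y":0,"z":3,"turn":0},{"x":0,"y":0,"z":2,"turn":0},{"x":0,"y":0,"z":0,"turn":0}]' -; python3 -m crank '[{"x":0,"y":0,"z":0,"turn":0},{"x":0,"y":0,"z":0,"turn":0}]' -; python3 -c "
from h import *
to(.543,-.318,.116,93)"
```

```text
time: 19.3
tool_pos: [0.5408, -0.3165, 0.1129]
tool_rot: [-0.003, -0.027, 1.0, 0.002]
contact_force: [-0.2, -0.2, 0.4]
gripper_width: 0.603
grasp_force: 0.0
time: 19.5
tool_pos: [0.5442, -0.3195, 0.1193]
tool_rot: [0.001, -0.026, 1.0, -0.001]
contact_force: [-0.3, -0.3, 1.4]
gripper_width: 0.605
grasp_force: 0.0
p [ 0.5442 -0.3195  0.1193] psi 93.02 -> x 0.11 y 0.15 z 0.33 turn 0.000
```

```bash
python3 -m crank '[{"x":0,"y":0.1,"z":0.2,"turn":0},{"x":0,"y":0,"z":0,"turn":0},{"x":0,"y":0,"z":0,"turn":0},{"x":0,"y":0,"z":0,"turn":0}]' -; python3 -m crank '[{"x":0,"y":0,"z":0,"turn":0},{"x":0,"y":0,"z":0,"turn":0},{"x":0,"y":0,"z":0,"turn":0},{"x":0,"y":0,"z":0,"turn":0},{"x":0,"y":0,"z":0,"turn":0}]' 0; python3 -c "
from h import *
to(.543,-.318,.116,93)"
```

```text
time: 19.9
tool_pos: [0.5432, -0.3181, 0.1152]
tool_rot: [0.0, -0.026, 1.0, -0.0]
contact_force: [0.2, 1.0, 0.6]
gripper_width: 0.597
grasp_force: 0.0
time: 20.4
tool_pos: [0.5431, -0.318, 0.1151]
tool_rot: [0.0, -0.026, 1.0, -0.0]
contact_force: [-0.6, 1.1, 2.0]
gripper_width: 0.296
grasp_force: 58.9
p [ 0.5431 -0.318   0.1151] psi 92.99 -> x 0.01 y -0.00 z -0.09 turn -0.000
```

```bash
python3 -m crank '[{"x":0,"y":0,"z":-2,"turn":0},{"x":0,"y":0,"z":-3,"turn":0},{"x":0,"y":0,"z":-4,"turn":0},{"x":0,"y":0,"z":-4,"turn":0},{"x":0,"y":0,"z":-0.5,"turn":0}]' -; python3 -m crank '[{"x":1.5,"y":3,"z":0,"turn":0},{"x":1.5,"y":3,"z":0,"turn":0},{"x":1.5,"y":3,"z":0,"turn":0},{"x":0,"y":0,"z":0,"turn":0},{"x":0,"y":0,"z":0,"turn":0}]' -; python3 - <<'E'
from prof import *
ims=[]
for i in range(4): im,d=shot('side',f'j{i}'); ims.append(im)
im=np.mean(ims,0).astype(np.uint8)
p,psi,s=pose(); print(p,s['gripper_width'],s['joint_pos'])
u,v=pix('side',p-[0,0,.11]); print('tip pix',u,v)
u,v=int(u),int(v); c=im[max(0,v-50):v+20,u-35:u+35]; cv2.imwrite('pics/j1.png',cv2.resize(c,None,fx=8,fy=8,interpolation=cv2.INTER_CUBIC)[:,:,::-1])
E
```

```text
time: 20.9
tool_pos: [0.5453, -0.3197, 0.2569]
tool_rot: [0.004, -0.026, 1.0, -0.003]
contact_force: [0.9, -0.0, -0.1]
gripper_width: 0.299
grasp_force: 58.9
time: 21.4
tool_pos: [0.4931, -0.23, 0.2489]
tool_rot: [-0.0, -0.026, 1.0, 0.0]
contact_force: [0.4, -0.2, -0.6]
gripper_width: 0.297
grasp_force: 59.1
[ 0.4937 -0.2312  0.2495] 0.3002221812367898 [-0.5744 -0.1591  1.7511 -0.0001  1.5501 -2.1967]
tip pix 230.99575142089145 155.40370793660574
```

View pics/j1.png

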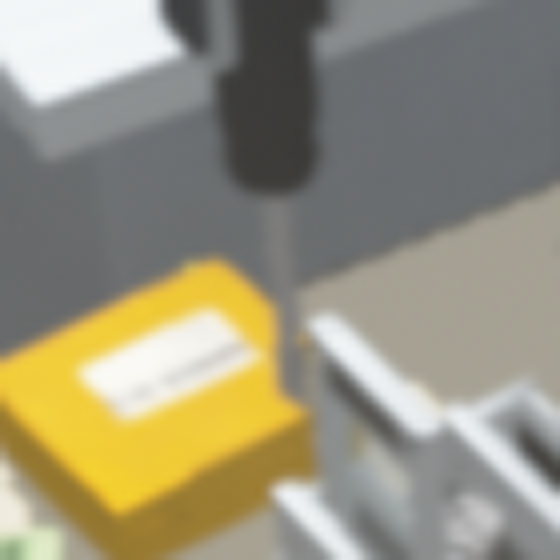

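The driver hangs vertical with its tip at about pixel (232,155), and the background there is poor. I'll shift it in front of the cart's dark face and read the apparent blade width at several turns.

```bash
cat > bl.py <<'E'
from prof import *
import sys
t=sys.argv[1]
im=np.mean([shot('side',f'k{t}{i}')[0].astype(float) for i in range(3)],0)
p,psi,s=pose(); u,v=pix('side',p-[0,0,.11]); print(t,p.round(4),'psi',np.degrees(psi).round(1),'tip',u.round(1),v.round(1))
g=im.mean(2); iu,iv=int(round(u)),int(round(v))
for r in range(iv-12,iv+5,2):
    row=g[r-1:r+1,iu-12:iu+13].mean(0); print(r,row.astype(int))
c=im[iv-35:iv+15,iu-25:iu+25].astype(np.uint8); cv2.imwrite(f'pics/bl{t}.png',cv2.resize(c,(300,300),interpolation=cv2.INTER_CUBIC)[:,:,::-1])
E
python3 -m crank '[{"x":2,"y":0,"z":-2.5,"turn":0},{"x":2,"y":0,"z":-2.5,"turn":0},{"x":0,"y":0,"z":0,"turn":0},{"x":0,"y":0,"z":0,"turn":0}]' - >/dev/null; python3 bl.py 0
python3 -m crank '[{"x":0,"y":0,"z":0,"turn":0.14},{"x":0,"y":0,"z":0,"turn":0.14},{"x":0,"y":0,"z":0,"turn":0.14},{"x":0,"y":0,"z":0,"turn":0.14},{"x":0,"y":0,"z":0,"turn":0.14}]' - >/dev/null; python3 -m crank '[{"x":0,"y":0,"z":0,"turn":0},{"x":0,"y":0,"z":0,"turn":0}]' - ; python3 bl.py 1
python3 -m crank '[{"x":0,"y":0,"z":0,"turn":0.14},{"x":0,"y":0,"z":0,"turn":0.14},{"x":0,"y":0,"z":0,"turn":0.14},{"x":0,"y":0,"z":0,"turn":0.14},{"x":0,"y":0,"z":0,"turn":0.14}]' - >/dev/null; python3 -m crank '[{"x":0,"y":0,"z":0,"turn":0},{"x":0,"y":0,"z":0,"turn":0}]' - ; python3 bl.py 2
python3 -c "
import cv2,numpy as np
cv2.imwrite('pics/bl.png',np.hstack([cv2.imread(f'pics/bl{i}.png')[:,25:275] for i in range(3)]))"
```

```text
0 [ 0.4535 -0.2323  0.298 ] psi 93.0 tip 220.7 129.8
118 [145 145 144 144 144 143 143 142 140 133 127 124 120 117 115 113 111 111
 111 111 111 111 110 110 110]
120 [144 143 141 139 136 131 127 122 119 120 124 124 119 113 111 111 111 111
 111 111 111 111 111 111 109]
122 [130 125 120 117 115 114 113 113 113 116 121 123 119 114 112 111 111 111
 111 111 110 111 110 110 110]
124 [115 113 113 113 113 113 113 112 113 115 118 119 118 116 113 111 111 110
 111 111 110 110 110 110 110]
126 [114 113 113 113 113 113 112 112 112 114 117 119 120 119 115 112 110 110
 110 110 110 110 109 110 111]
128 [113 113 113 113 113 113 112 112 112 113 116 118 120 119 116 112 111 110
 110 111 111 110 110 110 111]
130 [114 113 113 112 113 112 112 111 111 111 112 113 116 117 114 112 110 110
 111 110 110 110 110 110 109]
132 [113 113 112 112 112 112 112 111 110 110 110 110 111 111 111 111 110 110
 110 110 110 109 110 110 110]
134 [113 112 112 112 112 111 111 110 110 110 110 110 110 110 110 110 110 109
 110 110 110 110 109 110 109]
time: 22.85
tool_pos: [0.4535, -0.2323, 0.2987]
tool_rot: [-0.001, 0.317, 0.949, 0.0
[... 1560 characters left out ...]
 125 124 118 113 111 111 111
 111 111 111 111 111 110 110]
123 [119 116 115 114 113 113 113 113 113 118 127 129 125 120 117 114 111 111
 110 110 110 110 110 110 110]
125 [114 113 113 113 113 112 112 112 112 116 127 129 123 119 115 113 110 110
 111 110 110 110 110 110 110]
127 [114 113 113 113 113 113 112 112 112 113 119 123 121 118 115 113 110 110
 111 111 110 110 110 110 110]
129 [114 113 113 113 113 112 112 112 111 113 119 122 120 117 115 112 111 110
 110 110 110 110 110 110 110]
131 [113 113 113 112 112 112 112 111 111 112 116 117 115 113 112 110 111 110
 110 110 110 110 111 110 110]
133 [113 113 112 112 111 112 111 111 110 110 110 110 110 110 110 110 110 110
 110 110 109 109 110 110 110]
```

View pics/bl.png

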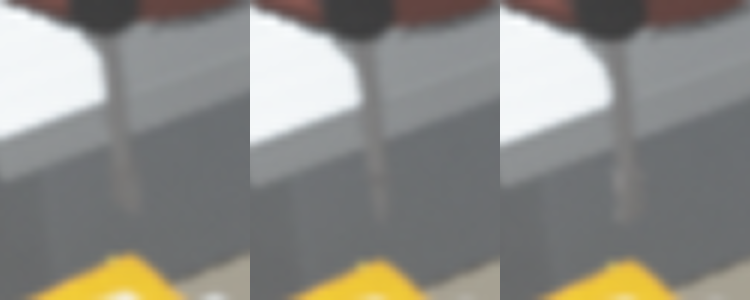

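```bash
python3 - <<'E'
from prof import *
for n,c in(('top',((194,237.3),(217.7,235.7),(241.7,234.2))),('side',((291.4,151.3),(273,160.5),(253.5,170)))):
    g=cv2.resize(np.load(f'pics/avg_{n}.npz')['im'],None,fx=8,fy=8,interpolation=cv2.INTER_CUBIC); P=pts(n,np.load(f'pics/avg_{n}.npz')['d'])
    g=cv2.cvtColor(g,cv2.COLOR_RGB2GRAY)
    # head top points by depth around expected screw, z .030-.040
    x,y,z=np.moveaxis(P,-1,0)
    for k,(sx,sy) in zip((2,1,0),((.4615,-.029),(.465,-.095),(.4684,-.1608))):
        m=(z>.031)&(z<.041)&(np.hypot(x-sx,y-sy)<.019)
        w=P[m]; (cc,r)=cv2.minEnclosingCircle((w[:,:2]*1e3).astype(np.float32)) if m.sum() else (0,0)
        print(n,k,m.sum(),w.mean(0).round(4),np.round(cc,1),round(r,1),'x',w[:,0].min().round(4),w[:,0].max().round(4),'y',w[:,1].min().round(4),w[:,1].max().round(4))
to(.4615,-.0295,.24,74)
E
```

```text
top 2 61 [ 0.4638 -0.0269  0.0354] [461.7 -30.5] 17.5 x 0.4489 0.4737 y -0.0479 -0.0142
top 1 55 [ 0.4663 -0.0925  0.0351] [465.9 -97. ] 17.1 x 0.4564 0.4784 y -0.1138 -0.0803
top 0 50 [ 0.4708 -0.1588  0.0354] [ 470.7 -163.1] 17.1 x 0.4584 0.4804 y -0.1796 -0.1465
side 2 36 [ 0.463  -0.0281  0.035 ] [462.5 -28.9] 12.0 x 0.4518 0.4738 y -0.0372 -0.0184
side 1 41 [ 0.4655 -0.0925  0.0349] [463.7 -90.8] 14.6 x 0.4548 0.4761 y -0.1046 -0.0762
side 0 44 [ 0.4694 -0.1586  0.035 ] [ 470.4 -156.3] 15.3 x 0.4592 0.4799 y -0.1701 -0.1422
p [ 0.4535 -0.2325  0.2999] psi 12.88 -> x 19.61 y 5.31 z 5.99 turn -1.067
```

```bash
python3 -m crank '[{"x":0,"y":0,"z":0,"turn":-0.14},{"x":0,"y":0,"z":0,"turn":-0.14},{"x":0,"y":0,"z":0,"turn":-0.14},{"x":0,"y":0,"z":0,"turn":-0.14},{"x":0,"y":0,"z":0,"turn":-0.14}]' - >/dev/null; python3 -m crank '[{"x":0,"y":0,"z":0,"turn":-0.14},{"x":0,"y":0,"z":0,"turn":-0.14},{"x":0,"y":0,"z":0,"turn":-0.087},{"x":0,"y":0,"z":0,"turn":0},{"x":0,"y":0,"z":0,"turn":0}]' -; python3 -c "
from h import *
to(.463,-.0282,.24,74)"
```

```text
time: 24.85
tool_pos: [0.4535, -0.2325, 0.2999]
tool_rot: [0.0, 0.14, 0.99, 0.0]
contact_force: [-0.1, 0.2, -1.4]
gripper_width: 0.3
grasp_force: 59.2
p [ 0.4535 -0.2325  0.2999] psi 73.85 -> x 4.77 y 19.89 z 5.99 turn -0.003
```

```bash
python3 -m crank '[{"x":0.96,"y":4,"z":0.5,"turn":0},{"x":0.96,"y":4,"z":0.5,"turn":0},{"x":0.96,"y":4,"z":1,"turn":0},{"x":0.96,"y":4,"z":1,"turn":0},{"x":0.93,"y":3.9,"z":1,"turn":0}]' -; python3 -m crank '[{"x":0,"y":0,"z":1,"turn":0},{"x":0,"y":0,"z":0,"turn":0},{"x":0,"y":0,"z":0,"turn":0},{"x":0,"y":0,"z":0,"turn":0}]' -; python3 -c "
from h import *
to(.463,-.0282,.150,74)"
```

```text
time: 25.35
tool_pos: [0.4627, -0.0266, 0.2598]
tool_rot: [0.0, 0.141, 0.99, 0.0]
contact_force: [0.5, 0.2, -0.3]
gripper_width: 0.298
grasp_force: 59.4
time: 25.75
tool_pos: [0.4632, -0.0293, 0.2507]
tool_rot: [0.001, 0.141, 0.99, -0.0]
contact_force: [0.4, -0.3, 0.0]
gripper_width: 0.298
grasp_force: 59.5
p [ 0.4632 -0.0293  0.2507] psi 73.79 -> x 0.05 y 0.10 z 10.07 turn -0.004
```

```bash
python3 -m crank '[{"x":0.05,"y":0.1,"z":3,"turn":0},{"x":0,"y":0,"z":3,"turn":0},{"x":0,"y":0,"z":2,"turn":0},{"x":0,"y":0,"z":1.5,"turn":0},{"x":0,"y":0,"z":0,"turn":0}]' -; python3 -m crank '[{"x":0,"y":0,"z":0,"turn":0},{"x":0,"y":0,"z":0,"turn":0}]' -; python3 - <<'E'
from prof import *
to(.463,-.0282,.146,74)
im=np.mean([shot('side',f'l{i}')[0].astype(float) for i in range(3)],0)
p=pose()[0]; u,v=pix('side',p-[0,0,.11]); print(u,v, pix('side',[.463,-.0282,.036]))
iu,iv=int(u),int(v); c=im[iv-35:iv+25,iu-40:iu+40].astype(np.uint8); cv2.imwrite('pics/l.png',cv2.resize(c,None,fx=9,fy=9,interpolation=cv2.INTER_CUBIC)[:,:,::-1])
E
```

```text
time: 26.25
tool_pos: [0.4614, -0.0275, 0.1529]
tool_rot: [-0.002, 0.141, 0.99, 0.0]
contact_force: [-0.3, 0.1, -0.6]
gripper_width: 0.296
grasp_force: 59.5
time: 26.45
tool_pos: [0.4637, -0.0275, 0.1567]
tool_rot: [0.001, 0.14, 0.99, -0.0]
contact_force: [0.7, -0.2, -1.4]
gripper_width: 0.3
grasp_force: 59.5
p [ 0.4637 -0.0275  0.1567] psi 73.89 -> x 0.05 y -0.09 z 1.07 turn -0.002
292.7919887462589 147.47917443986788 [292.1969 150.3573]
```

View pics/l.png

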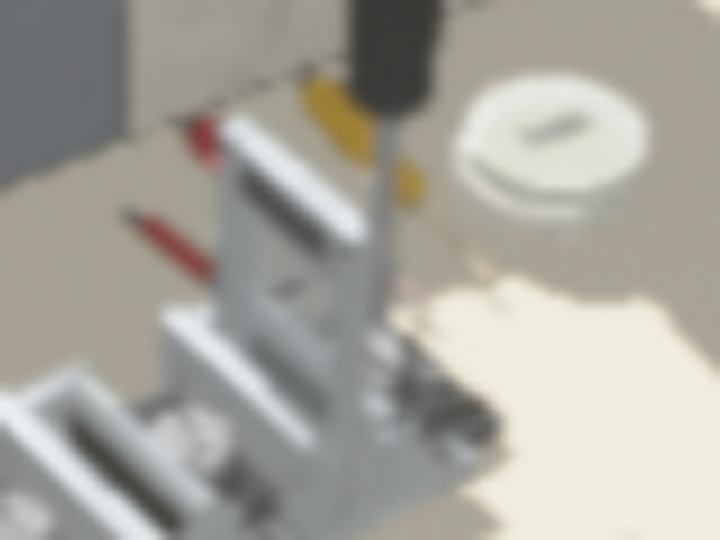

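The driver tip is just above holder 2's screw, at about (378,330) in the crop. I lower it gently and feel for the slot.

```bash
python3 -m crank '[{"x":0.05,"y":-0.05,"z":0.5,"turn":0},{"x":0,"y":0,"z":0.3,"turn":0},{"x":0,"y":0,"z":0,"turn":0},{"x":0,"y":0,"z":0,"turn":0}]' -;python3 -m crank '[{"x":0,"y":0,"z":0.3,"turn":0},{"x":0,"y":0,"z":0,"turn":0},{"x":0,"y":0,"z":0,"turn":0}]' -;python3 -m crank '[{"x":0,"y":0,"z":0.3,"turn":0},{"x":0,"y":0,"z":0,"turn":0},{"x":0,"y":0,"z":0,"turn":0}]' -
```

```text
time: 27.0
tool_pos: [0.4618, -0.0273, 0.1466]
tool_rot: [-0.0, 0.14, 0.99, 0.0]
contact_force: [-0.4, 0.1, 0.1]
gripper_width: 0.295
grasp_force: 59.5
time: 27.3
tool_pos: [0.462, -0.0277, 0.1438]
tool_rot: [0.0, 0.14, 0.99, -0.0]
contact_force: [0.7, -1.9, -1.5]
gripper_width: 0.3
grasp_force: 59.4
time: 27.6
tool_pos: [0.4619, -0.0277, 0.1407]
tool_rot: [-0.0, 0.14, 0.99, -0.0]
contact_force: [0.8, -2.2, -1.4]
gripper_width: 0.299
grasp_force: 59.3
```

```bash
python3 -m crank '[{"x":0,"y":-0.08,"z":0.2,"turn":0},{"x":0,"y":0,"z":0,"turn":0},{"x":0,"y":0,"z":0,"turn":0},{"x":0,"y":0,"z":0,"turn":0}]' -; python3 -c "
from h import *
to(.463,-.0282,.14,74);print(manip.state()['ft_torque'])"
```

```text
time: 28.0
tool_pos: [0.4625, -0.0282, 0.1402]
tool_rot: [0.001, 0.14, 0.99, 0.0]
contact_force: [-0.2, -2.1, 5.2]
gripper_width: 0.296
grasp_force: 60.3
p [ 0.4625 -0.0282  0.1402] psi 73.91 -> x -0.05 y 0.01 z 0.02 turn -0.002
[-0.37237189  0.21021681  0.04360593]
```

Fully seated, with the floor felt at TCP z 0.1402. Next: turn clockwise.

```bash
R='python3 -c "
from h import *
p,psi,s=pose();print(np.degrees(psi).round(1),s[\"ft_torque\"].round(3),s[\"gripper_width\"])"'
python3 -m crank '[{"x":0,"y":0,"z":0,"turn":0.1},{"x":0,"y":0,"z":0,"turn":0.1},{"x":0,"y":0,"z":0,"turn":0.1},{"x":0,"y":0,"z":0,"turn":0.1},{"x":0,"y":0,"z":0,"turn":0.1}]' -; eval "$R"; python3 -m crank '[{"x":0,"y":0,"z":0,"turn":0.1},{"x":0,"y":0,"z":0,"turn":0.1},{"x":0,"y":0,"z":0,"turn":0.1},{"x":0,"y":0,"z":0,"turn":0},{"x":0,"y":0,"z":0,"turn":0}]' -; eval "$R"
```

```text
time: 28.5
tool_pos: [0.4616, -0.0288, 0.1401]
tool_rot: [-0.0, 0.382, 0.924, -0.001]
contact_force: [-4.1, -3.0, 7.8]
gripper_width: 0.302
grasp_force: 60.0
45.1 [-0.85   1.034  0.099] 0.3018048240578167
time: 29.0
tool_pos: [0.461, -0.0285, 0.1401]
tool_rot: [-0.001, 0.514, 0.858, -0.001]
contact_force: [-4.0, -2.0, 8.9]
gripper_width: 0.297
grasp_force: 60.1
28.1 [-0.617  1.364  0.085] 0.29700932640810923
```

```bash
cat > r.sh <<'E'
python3 -c "
from h import *
p,psi,s=pose();print('psi',np.degrees(psi).round(1),s['ft_torque'].round(3),s['gripper_width'])"
E
python3 -m crank '[{"x":0.04,"y":-0.07,"z":0,"turn":0.1},{"x":0,"y":0,"z":0,"turn":0.1},{"x":0,"y":0,"z":0,"turn":0},{"x":0,"y":0,"z":0,"turn":0}]' -; sh r.sh; python3 -m crank '[{"x":0,"y":0,"z":0,"turn":0.1},{"x":0,"y":0,"z":0,"turn":0.1},{"x":0,"y":0,"z":0,"turn":0},{"x":0,"y":0,"z":0,"turn":0}]' -; sh r.sh
```

```text
time: 29.4
tool_pos: [0.4603, -0.0282, 0.1401]
tool_rot: [-0.001, 0.597, 0.802, -0.001]
contact_force: [-3.3, -0.6, 8.9]
gripper_width: 0.297
grasp_force: 60.0
psi 16.6 [-0.425  1.311  0.097] 0.29717138154910583
time: 29.8
tool_pos: [0.4601, -0.0279, 0.1401]
tool_rot: [-0.001, 0.674, 0.738, -0.001]
contact_force: [-4.4, -0.0, 8.4]
gripper_width: 0.3
grasp_force: 60.2
psi 5.2 [-0.245  1.494  0.048] 0.29950761429005435
```

```bash
python3 -m crank '[{"x":0,"y":0,"z":0,"turn":0.1},{"x":0,"y":0,"z":0,"turn":0},{"x":0,"y":0,"z":0,"turn":0}]' -; sh r.sh; python3 -m crank '[{"x":0,"y":0,"z":0,"turn":0.1},{"x":0,"y":0,"z":0,"turn":0},{"x":0,"y":0,"z":0,"turn":0}]' -; sh r.sh;python3 -m crank '[{"x":0,"y":0,"z":0,"turn":0.1},{"x":0,"y":0,"z":0,"turn":0},{"x":0,"y":0,"z":0,"turn":0}]' -; sh r.sh
```

```text
time: 30.1
tool_pos: [0.46, -0.0277, 0.1401]
tool_rot: [-0.001, 0.711, 0.704, -0.001]
contact_force: [-5.7, -0.5, 9.6]
gripper_width: 0.3
grasp_force: 60.2
psi -0.6 [-0.117  1.535  0.092] 0.300233320181247
time: 30.4
tool_pos: [0.4599, -0.0275, 0.1401]
tool_rot: [-0.002, 0.745, 0.667, -0.001]
contact_force: [-4.4, 0.3, 9.3]
gripper_width: 0.297
grasp_force: 60.1
psi -6.3 [0.068 1.598 0.101] 0.29685761716893544
time: 30.7
tool_pos: [0.4599, -0.0273, 0.1401]
tool_rot: [-0.002, 0.777, 0.629, -0.001]
contact_force: [-6.6, -0.1, 10.7]
gripper_width: 0.294
grasp_force: 60.1
psi -12.0 [0.228 1.683 0.128] 0.29360177002772114
```

```bash
python3 -m crank '[{"x":0,"y":0,"z":0,"turn":0.1},{"x":0,"y":0,"z":0,"turn":0},{"x":0,"y":0,"z":0,"turn":0}]' -; sh r.sh; python3 -m crank '[{"x":0,"y":0,"z":0,"turn":0.1},{"x":0,"y":0,"z":0,"turn":0},{"x":0,"y":0,"z":0,"turn":0}]' -; sh r.sh;python3 -m crank '[{"x":0,"y":0,"z":0,"turn":0.1},{"x":0,"y":0,"z":0,"turn":0},{"x":0,"y":0,"z":0,"turn":0}]' -; sh r.sh
```

```text
time: 31.0
tool_pos: [0.4598, -0.0271, 0.1401]
tool_rot: [-0.002, 0.808, 0.59, -0.001]
contact_force: [-4.8, 1.3, 10.2]
gripper_width: 0.293
grasp_force: 60.1
psi -17.7 [0.369 1.707 0.25 ] 0.29324487534542093
time: 31.3
tool_pos: [0.4601, -0.0273, 0.1401]
tool_rot: [-0.002, 0.836, 0.549, -0.001]
contact_force: [-4.5, 0.5, 9.3]
gripper_width: 0.298
grasp_force: 60.1
psi -23.4 [0.219 1.445 0.177] 0.29829507328734894
time: 31.6
tool_pos: [0.4601, -0.0271, 0.1401]
tool_rot: [-0.002, 0.862, 0.506, -0.001]
contact_force: [-5.4, 1.2, 9.9]
gripper_width: 0.3
grasp_force: 60.1
psi -29.2 [0.327 1.47  0.375] 0.29991139413089907
```

```bash
python3 -m crank '[{"x":0,"y":0,"z":0,"turn":0.1},{"x":0,"y":0,"z":0,"turn":0},{"x":0,"y":0,"z":0,"turn":0}]' -; sh r.sh; python3 -m crank '[{"x":0,"y":0,"z":0,"turn":0.1},{"x":0,"y":0,"z":0,"turn":0},{"x":0,"y":0,"z":0,"turn":0}]' -; sh r.sh
```

```text
time: 31.9
tool_pos: [0.4608, -0.0273, 0.1399]
tool_rot: [-0.001, 0.886, 0.463, 0.0]
contact_force: [-3.3, 0.2, 6.4]
gripper_width: 0.303
grasp_force: 60.2
psi -34.9 [0.224 0.743 0.433] 0.30345551736088117
time: 32.2
tool_pos: [0.4609, -0.0272, 0.1399]
tool_rot: [-0.001, 0.908, 0.418, 0.0]
contact_force: [-2.8, 1.1, 6.5]
gripper_width: 0.299
grasp_force: 60.2
psi -40.6 [0.244 0.683 0.514] 0.2987189036838275
```

```bash
python3 -m crank '[{"x":0,"y":0,"z":0,"turn":0.1},{"x":0,"y":0,"z":0,"turn":0},{"x":0,"y":0,"z":0,"turn":0}]' -; sh r.sh; python3 -m crank '[{"x":0,"y":0,"z":0,"turn":0.1},{"x":0,"y":0,"z":0,"turn":0},{"x":0,"y":0,"z":0,"turn":0}]' -; sh r.sh
```

```text
time: 32.5
tool_pos: [0.4612, -0.0272, 0.14]
tool_rot: [-0.001, 0.928, 0.372, 0.001]
contact_force: [-1.4, 1.5, 6.1]
gripper_width: 0.3
grasp_force: 61.4
psi -46.3 [0.204 0.424 0.437] 0.2995449511554914
time: 32.8
tool_pos: [0.4614, -0.0275, 0.14]
tool_rot: [-0.0, 0.945, 0.326, 0.001]
contact_force: [-0.4, 1.1, 6.3]
gripper_width: 0.298
grasp_force: 62.1
psi -52.0 [0.042 0.243 0.403] 0.29819090943283366
```

The torque saturates at about 0.45 N m with the blade still seated, so the screw is at its stop and the handle is slipping in the grip. Next: relieve, lift and check.

```bash
python3 -m crank '[{"x":0,"y":0,"z":0,"turn":-0.1},{"x":0,"y":0,"z":0,"turn":-0.05},{"x":0,"y":0,"z":0,"turn":0}]' -; sh r.sh; python3 -m crank '[{"x":0,"y":0,"z":-0.5,"turn":0},{"x":0,"y":0,"z":-1,"turn":0},{"x":0,"y":0,"z":-3,"turn":0},{"x":0,"y":0,"z":-4,"turn":0},{"x":0,"y":0,"z":-2,"turn":0}]' -; python3 -c "
from h import *
to(.47,-.16,.245,26.5); to(.4535,-.2325,.2995,26.5)"
```

```text
time: 33.1
tool_pos: [0.4611, -0.0272, 0.1399]
tool_rot: [-0.001, 0.918, 0.396, 0.001]
contact_force: [-1.6, 0.1, 6.9]
gripper_width: 0.297
grasp_force: 62.0
psi -43.3 [0.286 0.485 0.414] 0.2973658310555558
time: 33.6
tool_pos: [0.4618, -0.0281, 0.2474]
tool_rot: [0.001, 0.919, 0.395, 0.002]
contact_force: [0.8, -0.4, -0.4]
gripper_width: 0.293
grasp_force: 61.3
p [ 0.4618 -0.0281  0.2474] psi -43.52 -> x -9.00 y 9.68 z 0.24 turn -1.222
p [ 0.4618 -0.0281  0.2474] psi -43.52 -> x -15.39 y 13.48 z -5.21 turn -1.222
```

```bash
python3 -m crank '[{"x":-3,"y":2.7,"z":-1,"turn":0},{"x":-3,"y":2.7,"z":-1,"turn":0},{"x":-3,"y":2.7,"z":-1,"turn":0},{"x":-3,"y":2.7,"z":-1,"turn":0},{"x":-3.3,"y":2.6,"z":-1.2,"turn":0}]' - >/dev/null; python3 -m crank '[{"x":0,"y":0,"z":0,"turn":-0.14},{"x":0,"y":0,"z":0,"turn":-0.14},{"x":0,"y":0,"z":0,"turn":-0.14},{"x":0,"y":0,"z":0,"turn":-0.14},{"x":0,"y":0,"z":0,"turn":-0.14}]' - >/dev/null; python3 bl.py 3; python3 -m crank '[{"x":0,"y":0,"z":0,"turn":-0.14},{"x":0,"y":0,"z":0,"turn":-0.14},{"x":0,"y":0,"z":0,"turn":-0.14},{"x":0,"y":0,"z":0,"turn":-0.1},{"x":0,"y":0,"z":0,"turn":0}]' - ; python3 bl.py 4; python3 - <<'E'
from prof import *
A=np.load('pics/avg_top.npz')
B=np.mean([shot('top',f'm{i}')[0].astype(float) for i in range(6)],0)
P=[]
for n,im in(('t',B),('o',A['im'].astype(float))):
    c=im[225:248,184:254]; P.append(cv2.resize(np.clip(c*1.3,0,255).astype(np.uint8),None,fx=10,fy=10,interpolation=cv2.INTER_CUBIC))
cv2.imwrite('pics/m.png',np.vstack(P)[:,:,::-1])
to(.47,-.16,.245,26.5)
E
```

```text
3 [ 0.4525 -0.2311  0.2956] psi -3.6 tip 221.1 130.2
118 [144 145 144 144 144 143 143 141 138 132 127 124 121 118 115 113 111 111
 111 111 111 111 111 110 110]
120 [143 142 141 140 135 131 127 123 118 117 122 124 122 116 112 111 111 111
 111 111 111 111 111 110 110]
122 [130 125 121 118 115 114 113 113 113 117 123 124 122 116 112 111 111 111
 111 110 110 111 111 110 110]
124 [115 114 113 113 113 113 112 113 117 130 132 126 123 118 115 112 111 110
 111 110 110 110 110 110 110]
126 [114 114 113 113 113 112 112 112 115 124 126 123 122 121 121 117 112 110
 110 110 110 110 110 110 110]
128 [113 113 113 113 113 113 112 112 113 118 122 122 120 120 119 115 111 110
 111 111 111 110 110 110 110]
130 [113 113 113 113 112 112 112 112 113 120 123 121 120 118 115 112 110 110
 110 110 110 110 110 110 110]
132 [113 113 112 112 112 112 111 111 111 114 117 115 114 112 112 110 110 110
 110 110 110 110 110 110 110]
134 [113 113 112 112 111 111 111 110 110 110 111 110 110 110 110 110 110 110
 109 109 110 110 109 109 110]
time: 35.25
tool_pos: [0.4526, -0.2311, 0.2958]
tool_rot: [-0.0, 0.528, 0.849, 0.0]

[... 461 characters left out ...]
3 113 113 113 113 112 113 116 122 125 122 116 112 111 110 111
 110 110 110 110 110 110 110]
126 [114 113 113 113 113 112 112 112 112 114 120 122 119 115 112 111 110 110
 110 110 110 111 110 110 110]
128 [114 113 113 113 113 113 112 112 112 113 119 123 119 114 111 111 111 110
 110 111 110 110 110 110 110]
130 [113 113 113 113 113 112 112 111 112 112 116 120 117 113 111 111 110 111
 110 111 110 110 110 110 109]
132 [113 113 113 112 112 112 112 111 111 111 112 116 115 112 111 110 110 110
 110 110 110 110 110 110 110]
134 [113 112 112 112 111 111 111 110 110 110 110 111 110 110 110 110 110 110
 110 110 110 110 109 109 109]
p [ 0.4527 -0.2313  0.2959] psi 26.32 -> x 5.62 y 4.72 z 5.09 turn -0.003
```

View pics/m.png

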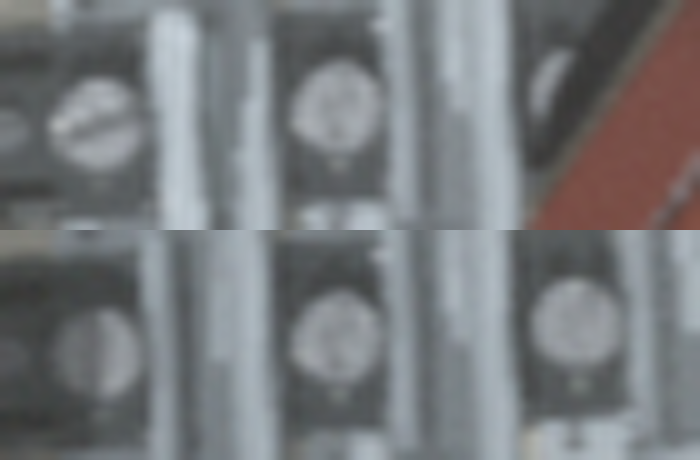

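The slot of screw 2 now runs along image direction (65,130)→(135,108), which is about −72° in the world. That matches the 1.3 rad stop. On to screw 0.

```bash
python3 -m crank '[{"x":0,"y":0,"z":0,"turn":-0.12},{"x":0,"y":0,"z":0,"turn":-0.12},{"x":0,"y":0,"z":0,"turn":-0.12},{"x":0,"y":0,"z":0,"turn":-0.12},{"x":0,"y":0,"z":0,"turn":0}]' - >/dev/null; python3 bl.py 5|head -9; python3 -c "
from h import *
to(.4675,-.16,.245,54)"
```

```text
5 [ 0.4527 -0.2313  0.2959] psi 53.7 tip 221.0 130.2
118 [145 144 144 144 144 143 143 142 139 133 128 126 123 118 115 113 111 111
 111 111 111 111 110 110 110]
120 [144 143 141 139 135 131 128 123 118 117 121 125 123 117 112 111 111 111
 111 111 111 111 111 110 110]
122 [130 125 121 117 115 114 113 113 112 114 120 125 124 117 111 111 111 111
 110 110 110 110 110 110 110]
124 [115 114 113 113 113 113 113 112 112 113 117 120 119 115 112 111 110 110
 111 110 110 110 110 110 110]
p [ 0.4527 -0.2313  0.2959] psi 53.73 -> x 3.02 y 6.63 z 5.09 turn -0.005
```

```bash
python3 bl.py 6|tail -9; python3 -m crank '[{"x":1,"y":2.2,"z":0,"turn":0},{"x":1,"y":2.2,"z":1.0,"turn":0},{"x":1,"y":2.2,"z":2,"turn":0},{"x":0,"y":0,"z":2,"turn":0},{"x":0,"y":0,"z":0,"turn":0}]' -;  python3 -m crank '[{"x":0,"y":0,"z":0,"turn":0},{"x":0,"y":0,"z":0,"turn":0}]' -; python3 -c "
from h import *
to(.4675,-.16,.152,54)"
```

```text
110 110 110 110 110 110 110]
128 [113 113 113 113 113 113 112 112 112 112 113 118 122 118 113 111 110 111
 110 111 110 110 110 110 110]
130 [114 113 113 113 112 112 112 112 111 111 112 113 118 117 113 111 110 110
 111 110 110 110 110 110 110]
132 [113 113 112 112 112 112 112 111 110 110 110 111 113 113 111 111 110 110
 110 110 110 110 110 110 110]
134 [113 112 112 112 112 111 111 110 110 110 110 110 110 110 110 110 110 110
 110 110 110 110 109 110 109]
time: 37.0
tool_pos: [0.4659, -0.1589, 0.2425]
tool_rot: [-0.003, 0.31, 0.951, 0.0]
contact_force: [0.1, 1.1, -2.1]
gripper_width: 0.296
grasp_force: 61.3
time: 37.2
tool_pos: [0.4679, -0.161, 0.2474]
tool_rot: [0.001, 0.311, 0.951, -0.0]
contact_force: [0.1, 0.8, -0.7]
gripper_width: 0.296
grasp_force: 61.3
p [ 0.4679 -0.161   0.2474] psi 53.81 -> x 0.09 y 0.06 z 9.54 turn -0.003
```

```bash
python3 -m crank '[{"x":0.09,"y":0.06,"z":3,"turn":-0.06},{"x":0,"y":0,"z":3,"turn":-0.06},{"x":0,"y":0,"z":2,"turn":-0.05},{"x":0,"y":0,"z":1.2,"turn":0},{"x":0,"y":0,"z":0,"turn":0}]' -; python3 -m crank '[{"x":0,"y":0,"z":0,"turn":0},{"x":0,"y":0,"z":0,"turn":0},{"x":0,"y":0,"z":0,"turn":0}]' -; python3 -c "
from h import *
to(.4675,-.16,.147,62)"
```

```text
time: 37.7
tool_pos: [0.4664, -0.1593, 0.153]
tool_rot: [-0.001, 0.229, 0.973, 0.0]
contact_force: [0.1, 0.3, -2.1]
gripper_width: 0.299
grasp_force: 61.3
time: 38.0
tool_pos: [0.4679, -0.1598, 0.1555]
tool_rot: [0.001, 0.229, 0.974, -0.0]
contact_force: [0.1, -0.1, -1.4]
gripper_width: 0.297
grasp_force: 61.3
p [ 0.4679 -0.1598  0.1555] psi 63.58 -> x 0.02 y -0.03 z 0.85 turn 0.028
```

```bash
python3 -m crank '[{"x":0,"y":0,"z":0.4,"turn":0},{"x":0,"y":0,"z":0.4,"turn":0},{"x":0,"y":0,"z":0,"turn":0},{"x":0,"y":0,"z":0,"turn":0}]' -;python3 -m crank '[{"x":0,"y":0,"z":0.3,"turn":0},{"x":0,"y":0,"z":0,"turn":0},{"x":0,"y":0,"z":0,"turn":0}]' -;python3 -m crank '[{"x":0,"y":0,"z":0.2,"turn":0.02},{"x":0,"y":0,"z":0,"turn":0},{"x":0,"y":0,"z":0,"turn":0}]' -
```

```text
time: 38.4
tool_pos: [0.4668, -0.1592, 0.1455]
tool_rot: [-0.0, 0.228, 0.974, 0.0]
contact_force: [-0.3, -0.1, -1.8]
gripper_width: 0.299
grasp_force: 61.3
time: 38.7
tool_pos: [0.4669, -0.1593, 0.1428]
tool_rot: [-0.0, 0.228, 0.974, 0.0]
contact_force: [-0.2, 0.3, -2.6]
gripper_width: 0.297
grasp_force: 61.3
time: 39.0
tool_pos: [0.467, -0.1593, 0.1408]
tool_rot: [-0.0, 0.238, 0.971, 0.0]
contact_force: [0.2, -0.2, -2.1]
gripper_width: 0.299
grasp_force: 61.3
```

Dropped straight into the slot. Next: seat and turn.

```bash
python3 -m crank '[{"x":0,"y":0,"z":0.2,"turn":0},{"x":0,"y":0,"z":0.1,"turn":0},{"x":0,"y":0,"z":0,"turn":0},{"x":0,"y":0,"z":0,"turn":0}]' -; python3 -m crank '[{"x":0,"y":0,"z":0,"turn":0.1},{"x":0,"y":0,"z":0,"turn":0.1},{"x":0,"y":0,"z":0,"turn":0.1},{"x":0,"y":0,"z":0,"turn":0.1},{"x":0,"y":0,"z":0,"turn":0.1}]' -; sh r.sh; python3 -m crank '[{"x":0,"y":0,"z":0,"turn":0.1},{"x":0,"y":0,"z":0,"turn":0.1},{"x":0,"y":0,"z":0,"turn":0.1},{"x":0,"y":0,"z":0,"turn":0.1},{"x":0,"y":0,"z":0,"turn":0}]' -; sh r.sh
```

```text
time: 39.4
tool_pos: [0.4679, -0.1598, 0.1399]
tool_rot: [0.001, 0.238, 0.971, -0.0]
contact_force: [-0.9, 0.5, 5.6]
gripper_width: 0.298
grasp_force: 62.1
time: 39.9
tool_pos: [0.4678, -0.1598, 0.1399]
tool_rot: [0.001, 0.473, 0.881, -0.0]
contact_force: [-1.1, 0.6, 6.5]
gripper_width: 0.3
grasp_force: 62.1
psi 33.6 [0.138 0.449 0.104] 0.29994974869279795
time: 40.4
tool_pos: [0.4674, -0.1596, 0.1399]
tool_rot: [0.001, 0.637, 0.771, -0.0]
contact_force: [-1.4, 1.1, 6.6]
gripper_width: 0.297
grasp_force: 62.0
psi 10.8 [0.228 0.664 0.073] 0.29658050490528837
```

```bash
python3 -m crank '[{"x":0,"y":0,"z":0,"turn":0.1},{"x":0,"y":0,"z":0,"turn":0.1},{"x":0,"y":0,"z":0,"turn":0.1},{"x":0,"y":0,"z":0,"turn":0},{"x":0,"y":0,"z":0,"turn":0}]' -; sh r.sh; python3 -m crank '[{"x":0,"y":0,"z":0,"turn":0.1},{"x":0,"y":0,"z":0,"turn":0.1},{"x":0,"y":0,"z":0,"turn":0},{"x":0,"y":0,"z":0,"turn":0}]' -; sh r.sh; python3 -m crank '[{"x":0,"y":0,"z":0,"turn":0.1},{"x":0,"y":0,"z":0,"turn":0.1},{"x":0,"y":0,"z":0,"turn":0},{"x":0,"y":0,"z":0,"turn":0}]' -; sh r.sh
```

```text
time: 40.9
tool_pos: [0.4673, -0.1594, 0.1398]
tool_rot: [0.0, 0.745, 0.667, 0.0]
contact_force: [-2.5, 1.4, 7.1]
gripper_width: 0.293
grasp_force: 62.0
psi -6.3 [0.484 0.848 0.094] 0.2934792520316815
time: 41.3
tool_pos: [0.4674, -0.1593, 0.1399]
tool_rot: [0.0, 0.808, 0.59, 0.0]
contact_force: [-2.3, 1.9, 6.9]
gripper_width: 0.3
grasp_force: 62.0
psi -17.7 [0.527 0.797 0.171] 0.30020515433343614
time: 41.7
tool_pos: [0.4674, -0.1591, 0.1399]
tool_rot: [-0.0, 0.862, 0.506, 0.0]
contact_force: [-2.4, 1.6, 7.3]
gripper_width: 0.301
grasp_force: 62.0
psi -29.1 [0.665 0.763 0.42 ] 0.3009173278010014
```

```bash
python3 -m crank '[{"x":0,"y":0,"z":0,"turn":0.1},{"x":0,"y":0,"z":0,"turn":0.1},{"x":0,"y":0,"z":0,"turn":0},{"x":0,"y":0,"z":0,"turn":0}]' -; sh r.sh; python3 -m crank '[{"x":0,"y":0,"z":0,"turn":0.1},{"x":0,"y":0,"z":0,"turn":0.1},{"x":0,"y":0,"z":0,"turn":0},{"x":0,"y":0,"z":0,"turn":0}]' -; sh r.sh
```

```text
time: 42.1
tool_pos: [0.4679, -0.1596, 0.1399]
tool_rot: [0.001, 0.909, 0.418, 0.001]
contact_force: [-0.4, 1.1, 6.1]
gripper_width: 0.297
grasp_force: 61.9
psi -40.6 [0.32  0.351 0.331] 0.29680787031929623
time: 42.5
tool_pos: [0.4683, -0.1601, 0.14]
tool_rot: [0.002, 0.946, 0.325, 0.001]
contact_force: [-1.0, 0.1, 6.1]
gripper_width: 0.298
grasp_force: 62.2
psi -52.1 [-0.029  0.04   0.36 ] 0.2981159044463973
```

```bash
python3 -m crank '[{"x":0,"y":0,"z":0,"turn":-0.1},{"x":0,"y":0,"z":0,"turn":-0.1},{"x":0,"y":0,"z":-0.5,"turn":0}]' - >/dev/null; python3 -m crank '[{"x":0,"y":0,"z":-1,"turn":0},{"x":0,"y":0,"z":-3,"turn":0},{"x":0,"y":0,"z":-4,"turn":0},{"x":0,"y":0,"z":-4,"turn":0},{"x":0,"y":0,"z":0,"turn":0}]' -; python3 -c "
from h import *
to(.5431,-.318,.262,-40)"
```

```text
time: 43.3
tool_pos: [0.4697, -0.1607, 0.2707]
tool_rot: [0.005, 0.909, 0.416, 0.004]
contact_force: [-0.5, -0.7, -0.0]
gripper_width: 0.293
grasp_force: 61.5
p [ 0.4697 -0.1607  0.2707] psi -40.78 -> x -7.12 y 15.83 z 0.87 turn -0.014
```

```bash
python3 -m crank '[{"x":-1.8,"y":4,"z":0,"turn":0},{"x":-1.8,"y":4,"z":0,"turn":0},{"x":-1.8,"y":4,"z":0,"turn":0},{"x":-1.7,"y":3.8,"z":0,"turn":0},{"x":0,"y":0,"z":0,"turn":0}]' - ; python3 -m crank '[{"x":0,"y":0,"z":0,"turn":0},{"x":0,"y":0,"z":0,"turn":0}]' -; python3 chk.py n; python3 - <<'E'
from prof import *
B=np.mean([shot('top',f'o{i}')[0].astype(float) for i in range(6)],0)
S=np.mean([shot('side',f'os{i}')[0].astype(float) for i in range(3)],0)
a=cv2.resize(np.clip(B[222:250,184:264]*1.3,0,255).astype(np.uint8),(800,280),interpolation=cv2.INTER_CUBIC)
b=cv2.resize(S[110:220,180:380].astype(np.uint8),(582,320),interpolation=cv2.INTER_CUBIC)
o=np.zeros((600,800,3),np.uint8); o[:280]=a; o[280:,:582]=b
cv2.imwrite('pics/o.png',o[:,:,::-1])
to(.5431,-.318,.25,-40)
E
```

```text
time: 43.8
tool_pos: [0.5407, -0.3197, 0.26]
tool_rot: [-0.001, 0.91, 0.415, -0.001]
contact_force: [-0.1, 0.3, -1.0]
gripper_width: 0.296
grasp_force: 61.5
time: 44.0
tool_pos: [0.5401, -0.3153, 0.2624]
tool_rot: [-0.001, 0.909, 0.417, -0.0]
contact_force: [0.6, 0.2, -1.2]
gripper_width: 0.298
grasp_force: 61.5
top A 101 [ 0.464  -0.0562  0.1129] ((0.4639562964439392, -0.05610330402851105), (0.06220365688204765, 0.009960595518350601), 1.1802868843078613)
top 0 63 [ 0.4817 -0.187   0.113 ] ((0.4792943298816681, -0.18720823526382446), (0.04411894083023071, 0.010389197617769241), 3.739931106567383)
top block ((0.5220365524291992, -0.3130291700363159), (0.0684795156121254, 0.04552573710680008), 52.00004959106445)
side A 103 [ 0.464  -0.0611  0.1117] ((0.4634663462638855, -0.05998798459768295), (0.06528764218091965, 0.011563185602426529), 4.160714626312256)
side 0 107 [ 0.4713 -0.1927  0.112 ] ((0.46903854608535767, -0.1917797178030014), (0.06750638037919998, 0.011607121676206589), 4.1150431632995605)
side block ((0.5434907078742981, -0.31471049785614014), (0.07197984308004379, 0.07312227785587311), 67.09221649169922)
p [ 0.5403 -0.3151  0.2632] psi -40.64 -> x 14.25 y -4.83 z 6.32 turn -2.228
p [ 0.5405 -0.316   0.263 ] psi -40.67 -> x 0.02 y 0.32 z 1.30 turn -0.012
```

View pics/o.png

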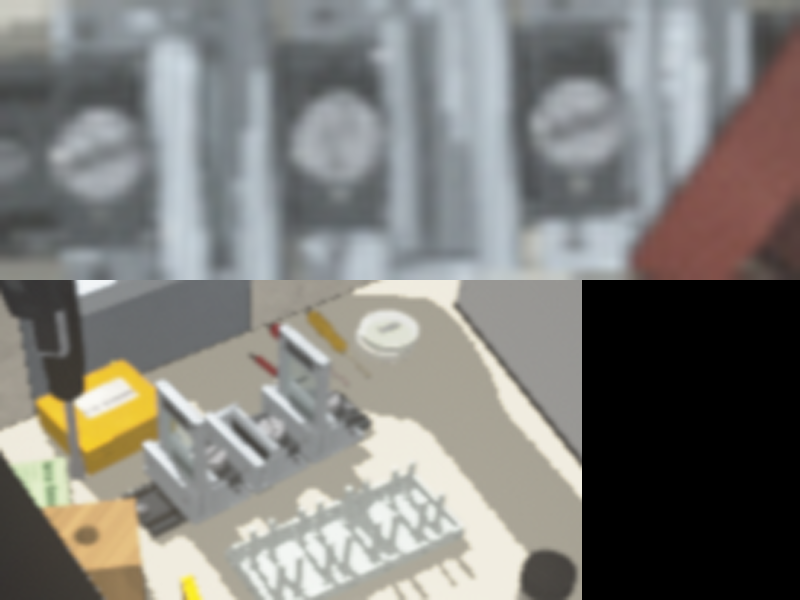

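Screw 0's slot lies at the same angle as screw 2's, so both are at the stop and the plates stand upright. The block is unmoved, with its bore at about (87,536) in the crop. I compute the bore position and go in.

```bash
python3 - <<'E'
from prof import *
S=np.mean([np.load(f'pics/os{i}.npz')['im'].astype(float) for i in range(3)],0).mean(2)
c=S[190:206,201:219]; bg=np.median(c); w=np.clip(bg-12-c,0,None); v,u=np.mgrid[190:206,201:219]
m=np.hypot(u-210,v-198)<6; w=w*m; U,V=(w*u).sum()/w.sum(),(w*v).sum()/w.sum(); print(U,V,(w>0).sum(),ray('side',U,V,.09)+[0,.0009,0])
t=pix('side',pose()[0]-[0,0,.11]); print('tip pix expected',t)
im=S; iu,iv=int(round(t[0])),int(round(t[1]))
for r in range(iv-6,iv+5,2): print(r,im[r-1:r+1,iu-9:iu+10].mean(0).astype(int))
to(.5431,-.318,.25,-40)
E
```

```text
209.17534920998398 197.42471948706205 60 [ 0.5413 -0.3168  0.09  ]
tip pix expected [206.9408 177.4222]
171 [210 195 189 183 168 148 133 126 123 121 115 110 109 110 110 110 109 108
 106]
173 [200 213 217 214 191 157 136 126 124 123 118 111 107 107 107 107 108 109
 111]
175 [199 216 219 213 188 153 133 125 123 122 120 115 110 108 111 116 123 133
 142]
177 [197 215 219 214 196 166 140 128 126 125 128 140 140 136 142 149 154 157
 158]
179 [197 213 219 216 206 189 184 189 188 175 157 153 156 157 157 158 158 158
 158]
181 [175 197 213 217 213 198 206 225 230 228 215 191 169 160 158 158 158 158
 158]
p [ 0.5405 -0.316   0.263 ] psi -40.67 -> x 0.02 y 0.32 z 1.30 turn -0.012
```

```bash
python3 -m crank '[{"x":0,"y":0.18,"z":2,"turn":0},{"x":0,"y":0,"z":2,"turn":0},{"x":0,"y":0,"z":1.5,"turn":0},{"x":0,"y":0,"z":0,"turn":0},{"x":0,"y":0,"z":0,"turn":0}]' -; python3 -m crank '[{"x":0,"y":0,"z":0,"turn":0},{"x":0,"y":0,"z":0,"turn":0}]' -;  python3 -c "
from h import *
to(.542,-.317,.205,-40)"
```

```text
time: 45.05
tool_pos: [0.5419, -0.3173, 0.2079]
tool_rot: [-0.0, 0.909, 0.417, -0.0]
contact_force: [0.5, -0.3, -0.4]
gripper_width: 0.298
grasp_force: 61.5
time: 45.25
tool_pos: [0.5425, -0.3178, 0.2095]
tool_rot: [0.001, 0.909, 0.417, 0.001]
contact_force: [1.1, 0.1, -1.5]
gripper_width: 0.3
grasp_force: 61.5
p [ 0.5425 -0.3178  0.2095] psi -40.68 -> x 0.02 y -0.09 z 0.45 turn -0.012
```

```bash
python3 -m crank '[{"x":0,"y":-0.08,"z":0.6,"turn":0},{"x":0,"y":0,"z":0.6,"turn":0},{"x":0,"y":0,"z":0.6,"turn":0},{"x":0,"y":0,"z":0.6,"turn":0},{"x":0,"y":0,"z":0,"turn":0}]' -; python3 -m crank '[{"x":0,"y":0,"z":0.8,"turn":0},{"x":0,"y":0,"z":0.8,"turn":0},{"x":0,"y":0,"z":0.8,"turn":0},{"x":0,"y":0,"z":0.8,"turn":0},{"x":0,"y":0,"z":0,"turn":0}]' -
```

```text
time: 45.75
tool_pos: [0.5406, -0.3163, 0.182]
tool_rot: [-0.001, 0.909, 0.417, -0.001]
contact_force: [-0.3, 0.2, 0.2]
gripper_width: 0.295
grasp_force: 61.5
time: 46.25
tool_pos: [0.5403, -0.3161, 0.1497]
tool_rot: [-0.002, 0.909, 0.417, -0.001]
contact_force: [-0.6, 0.1, -0.7]
gripper_width: 0.297
grasp_force: 61.5
```

```bash
python3 -m crank '[{"x":0,"y":0,"z":0.8,"turn":0},{"x":0,"y":0,"z":0.8,"turn":0},{"x":0,"y":0,"z":0.8,"turn":0},{"x":0,"y":0,"z":0.4,"turn":0},{"x":0,"y":0,"z":0,"turn":0}]' -; python3 -m crank '[{"x":0,"y":0,"z":0.3,"turn":0},{"x":0,"y":0,"z":0.2,"turn":0},{"x":0,"y":0,"z":0,"turn":0},{"x":0,"y":0,"z":0,"turn":0}]' -
```

```text
time: 46.75
tool_pos: [0.5407, -0.3164, 0.1227]
tool_rot: [-0.001, 0.909, 0.417, -0.0]
contact_force: [-0.1, -1.0, -1.3]
gripper_width: 0.298
grasp_force: 61.5
time: 47.15
tool_pos: [0.5414, -0.3168, 0.1191]
tool_rot: [0.0, 0.909, 0.417, 0.0]
contact_force: [-0.2, 0.1, -1.1]
gripper_width: 0.299
grasp_force: 61.5
```

```bash
python3 -m crank '[{"x":0,"y":0,"z":0.3,"turn":0},{"x":0,"y":0,"z":0.15,"turn":0},{"x":0,"y":0,"z":0,"turn":0},{"x":0,"y":0,"z":0,"turn":0}]' -; python3 -m crank '[{"x":0,"y":0,"z":0,"turn":0},{"x":0,"y":0,"z":0,"turn":0},{"x":0,"y":0,"z":0,"turn":0},{"x":0,"y":0,"z":0,"turn":0},{"x":0,"y":0,"z":0,"turn":0}]' 60; python3 -m crank '[{"x":0,"y":0,"z":-1,"turn":0},{"x":0,"y":0,"z":-3,"turn":0},{"x":0,"y":0,"z":-4,"turn":0},{"x":0,"y":0,"z":-4,"turn":0},{"x":0,"y":0,"z":0,"turn":0}]' -
```

```text
time: 47.55
tool_pos: [0.5414, -0.3169, 0.1148]
tool_rot: [0.0, 0.909, 0.417, 0.0]
contact_force: [-0.6, 0.4, 1.5]
gripper_width: 0.292
grasp_force: 62.0
time: 48.05
tool_pos: [0.5413, -0.3168, 0.1143]
tool_rot: [-0.0, 0.909, 0.417, 0.0]
contact_force: [-0.2, -0.1, -0.6]
gripper_width: 0.6
grasp_force: 0.0
time: 48.55
tool_pos: [0.5444, -0.319, 0.244]
tool_rot: [0.006, 0.909, 0.417, 0.003]
contact_force: [0.5, -0.9, 0.7]
gripper_width: 0.598
grasp_force: 0.0
```

```bash
python3 -m crank '[{"x":0,"y":0,"z":-3,"turn":0},{"x":0,"y":0,"z":0,"turn":0},{"x":0,"y":0,"z":0,"turn":0},{"x":0,"y":0,"z":0,"turn":0}]' - >/dev/null; python3 chk.py q; python3 - <<'E'
from prof import *
P=pts('side',np.load('pics/q_side.npz')['d']); x,y,z=np.moveaxis(P,-1,0)
for lo,hi in((.10,.12),(.12,.14),(.14,.155),(.158,.18)):
    m=(z>lo)&(z<hi)&(np.hypot(x-.543,y+.318)<.03); print(lo,m.sum(),P[m].mean(0))
m=(np.hypot(x-.543,y+.318)<.03)&(z<.2); print('top z',z[m].max())
print(manip.state()['contact_force'])
E
```

```text
top A 103 [ 0.4642 -0.0563  0.1126] ((0.4639594554901123, -0.05618773400783539), (0.06226078048348427, 0.01005132682621479), 1.9409326314926147)
top 0 64 [ 0.4806 -0.187   0.1131] ((0.4793052077293396, -0.18721067905426025), (0.04420115798711777, 0.010382728651165962), 3.7394957542419434)
top block ((0.5248185396194458, -0.3154548704624176), (0.0684695765376091, 0.049224402755498886), 55.05556106567383)
side A 105 [ 0.4643 -0.0612  0.1114] ((0.46279585361480713, -0.059874724596738815), (0.06591369211673737, 0.012611765414476395), 2.852592945098877)
side 0 110 [ 0.4708 -0.1928  0.1117] ((0.4695688486099243, -0.19173049926757812), (0.06559929251670837, 0.010954154655337334), 3.6976561546325684)
side block ((0.5428162813186646, -0.31496095657348633), (0.07286632061004639, 0.07236751914024353), 65.71646118164062)
p [ 0.5406 -0.3163  0.2622] psi -40.68 -> x 14.32 y -4.94 z 6.22 turn -2.228
0.1 66 [ 0.5521 -0.3215  0.1105]
0.12 81 [ 0.552  -0.3229  0.1303]
0.14 64 [ 0.5526 -0.322   0.148 ]
0.158 101 [ 0.5467 -0.3199  0.1645]
top z 0.16834167028177954
[ 0.6324  0.0663 -0.3728]
```

```bash
python3 -c "
from plant import manip
print(manip.job_done())"
```

```text
the job is handed in; nothing more can be done
None
```

I handed the job in, and no verdict came back: both plates are home in holders 0 and 2, both cam screws look to be at the stop by slot angle and torque, and the screwdriver is back in its block; I viewed 17 pictures, over the limit of 14.

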